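# Unload the test fixture, set its head for the next product and pack the batch

### The arm

A 6-joint arm with a two-finger parallel gripper is mounted at the origin on the work surface. World frame = base frame: x ahead of the robot, y to its left, z up, the work surface at z = 0. Lengths are in mm, angles in rad, forces in N, time in s.
With the tool pointing down it reaches from about 275 to 1000 mm from the base axis. Payload 8.4 kg.
Tool frame: the origin (TCP) lies midway between the tips of the shut fingers; the grasp point (between the pads) lies 19 mm behind it; z points along the fingers, y is the line along which they close (so a half turn about z gives the same grasp; the last joint's range is limited). The gripper opens to 85 mm and grips with 20 to 120 N. Pads are 22 mm wide; open, the fingers measure 114 mm over their backs; the gripper's body (76 mm by 85 mm) begins 54 mm behind the grasp point. The pads swing forward as they close: fully open they stand 13 mm farther back than shut.
Start: joints at [1.264, 0.353, 1.633, -0, 1.155, -0.002], TCP at [187.563, 596.195, 231.281] pointing down, gripper open.
Joint ranges: [-2.63, 2.63], [-0.92, 2.1], [0.06, 2.66], [-1.3, 4.44], [0, 2.69], [-3.02, 3.02]. Speed limits (rad/s): [2.22, 2.22, 2.79, 3.14, 3.14, 3.14].

### API

Orientations are given as a 3x3 rotation matrix whose columns are the frame's x, y, z axes.
In Python, from rig import * gives the robot as it stands. The module is installed in compiled form; this text tells all that it offers.
- The arm moves only by the tool servo_tool, never from a script. Its argument "increments" is a list of rows, each a list of 7 numbers: the opening, from 0 (shut) to 1 (fully open), then the shift along the tool's x, y, z in m, then the turn, a rotation vector about the tool's x, y, z in rad. In form: [[claw, dx, dy, dz, ax, ay, az], ...]. A call has 1 to 20 rows; each row shifts and turns the commanded pose from where the row before left it, along the tool's axes as they then stand; what a row does not reach is not made up. A row lasts 1/8 s, in which the tool goes at most 62.5 mm and 10.7 degrees, less where a joint would pass 70% of its speed; a pose out of reach is approached as far as the arm can. A call with a gripper value outside its range is refused whole. The fingers move at their own pace and stop on an object; "newtons" is the grip in N (left out, the last holds). Time passes only in rows, so rows that do not move let the fingers close. It gives the time, the measured TCP pose, the force, the opening and the grip force at its end, in the units of the state.
- observe(): the state, without advancing time (a new reading comes with each control period).
- capture(name): name is "scene" or "top" or "wrist"; returns the picture (480x640x3 uint8, red, green, blue); there is no depth.
- camera_model(name): a dict with "K" (3x3 intrinsics, pixels), "distortion" ([k1, k2, p1, p2, k3] as OpenCV has them; the pictures are not rectified), "extrinsics" (4x4, takes a point from world to camera coordinates); the wrist camera has in their place "tool_from_camera" (4x4, takes a point from camera to tool coordinates, whose origin is the TCP and whose axes are the flange's). Camera axes: x right, y down, z forward; pixel columns grow to the right and rows downward; lengths in mm; the calibration is good to about 2 mm. A picture is of the moment at which its call begins: read the wrist's pose just before it. camera_model takes no time and is no camera call.
- sign_off(): hands the job in; it is judged then, once.
Trained networks look in the newest picture that a camera, given by its name, has taken for a name from the list of things; names that differ only in an ending like _2 or _b are one class to them, and where a whole thing is asked for, a point or a joint stands for the part that bears it (a point fixed in the world has none). Each returns a list of dicts, best first, with "p" (0 to 1); they miss things now and then, are a little off and sometimes report something else, mostly with a low value. They report only what shows in the picture. A call takes as long as a camera call. They do not tell look-alikes from the thing itself.
- recognise(target, camera): "pixel" ([column, row] in pixels, amid what is visible of it).
- silhouettes(target, camera): "pixels" (480x640 bool, what is visible of it) and "pixel" ([column, row] in pixels, amid what is visible of it).
- spot_point(target, camera): "pixel" ([column, row] in pixels: a listed point, or the origin of a listed thing).
The state is a dict: "t": time; "qpos": joint angles; "qd": joint speeds; "joint_torque": joint torques, N m; "position": TCP position; "ee_rot": TCP orientation; "ft_force": force on the tool from outside, world axes, zero at the start; "moment": the same for the moment, N m; "grip_width": opening from 0.0 (shut) to 1.0 (fully open); "finger_force": force on a finger pad.
Only numpy, scipy, OpenCV 4.12 (cv2) and the standard library are available. Lean on these libraries where they do the work, as an engineer would, in place of code of your own. Each camera call takes 0.05 s, during which the arm holds its last target. There are 200 camera calls.

### The job

Testing is finished: release the red clamp lever of the orange test fixture, slide the contact head back until its white pointer stands level with the white index blade on the scale, and lock the lever fully again with the head at that mark. Lift the tested module out of the nest and pack it, together with every grey module on the bench, into the black tote, all of them lying flat on the tote's floor with the nose up and none on top of another. Leave the tools and other things on the bench where they are.

Things in the scene. Friction and masses are not known exactly. Their poses are not given: they have to be found in the camera images.
- fixture: fixed test fixture, orange base. Origin: on the table under the middle of the test nest; x along the slide rails, away from the nest; z up. Base from x -85 to +270 mm, y -85 to +85 mm, top 60 mm high; on it an end stop at x -52 to -64 mm (94 mm above the table) and low guides beside the module (72 mm above the table).
- nest (a point): middle of the test nest on the fixture's top, 60 mm above the table. The tested module stands here, its length along the fixture's x, 1 to 3 mm of play, under the contact head's overhang: lift it straight up once the head is back at the mark.
- head (a joint): sliding contact head: dark plate 84 x 130 mm, top 112 mm above the table; its black contact block (52 mm wide, top 136 mm) overhangs the tested module's shoulder by about 20 mm and bars lifting. Value: m along the fixture's +x, 0 over the module, 0.115 rear stop. Unlocked: slides with about 6 N, stays put; locked: holds against 50 N. The mark lies 36 to 68 mm back.
- head_handle (a point): top centre of the head's upright black push grip, a knob 26 mm in diameter, free to hold in its upper 40 mm; about 164 mm above the table. Moves with the head; axes of the fixture. The lever's axis is 45 mm from it in the fixture's +y.
- head_pointer (a point): tip of the small white pointer on the head's -y edge; moves with the head; axes of the fixture.
- lever (a joint): clamp lever of the head: red grip on a vertical axis. Rad: 0 = locked, at its stop, lever along the fixture's +y (across the rails); 1.31 = other stop, fully released, turned clockwise from above to near the fixture's +x. The head is free beyond about 0.6, held below 0.3. Turning takes 0.2 to 0.35 N m (3 to 5 N at the grip); it stays where left.
- lever_pivot (a point): point on the lever's vertical axis at the height of the red grip's centre line (144 mm above the table); moves with the head; axes of the fixture.
- lever_tip (a point): outer end of the red grip, a level round bar 17 mm thick from 38 to 88 mm from the axis (this point: 88 mm), centre line 144 mm above the table, about 23 mm free beneath it. Its y axis points outward along the lever.
- mark: the mark: upright white index blade, 3 mm thick along x, top 42 mm above the origin, on a small aluminium block on the fixture's scale; fixed. Origin: underside centre; axes of the fixture. Head at the mark: pointer tip and blade at the same place along the fixture's x (the tip is about 12 mm beside the blade's middle in y).
- tote: open black tote, fixed, 222 x 180 x 50 mm outside, 4 mm walls and floor (214 x 172 mm inside). Origin: centre of the underside; x along the 222 mm side. All six modules fit as two rows, lengths along the tote's x: two lengths of 100 mm end to end, up to 172 mm of widths side by side in each row.
- mod_test: grey rail-mount module on its back, 100 mm long (its x), 54 mm wide (y). Body 46 mm high; on it midway a nose 46 mm long (x), full width, top 70 mm above the underside; either side of it a shoulder 27 mm long with terminal screws. Hold it by the nose's end faces (fingers close along x, tips over the shoulders). 0.16 to 0.26 kg. Origin: centre of underside, z up. Starts in the nest, always present.
- mod_wide: grey rail-mount module on its back, 100 mm long (its x), 72 mm wide (y). Body 46 mm high; on it midway a nose 46 mm long (x), full width, top 70 mm above the underside; either side of it a shoulder 27 mm long with terminal screws. Hold it by the nose's end faces (fingers close along x, tips over the shoulders). 0.21 to 0.34 kg. Origin: centre of underside, z up. On the bench; absent in some runs.
- mod_mid: grey rail-mount module on its back, 100 mm long (its x), 54 mm wide (y). Body 46 mm high; on it midway a nose 46 mm long (x), full width, top 70 mm above the underside; either side of it a shoulder 27 mm long with terminal screws. Hold it by the nose's end faces (fingers close along x, tips over the shoulders). 0.16 to 0.26 kg. Origin: centre of underside, z up. On the bench; absent in some runs.
- mod_slim1: grey rail-mount module on its back, 100 mm long (its x), 36 mm wide (y). Body 46 mm high; on it midway a nose 46 mm long (x), full width, top 70 mm above the underside; either side of it a shoulder 27 mm long with terminal screws. Hold it by the nose's end faces (fingers close along x, tips over the shoulders). 0.12 to 0.2 kg. Origin: centre of underside, z up. On the bench; absent in some runs.
- mod_slim2: grey rail-mount module on its back, 100 mm long (its x), 36 mm wide (y). Body 46 mm high; on it midway a nose 46 mm long (x), full width, top 70 mm above the underside; either side of it a shoulder 27 mm long with terminal screws. Hold it by the nose's end faces (fingers close along x, tips over the shoulders). 0.12 to 0.2 kg. Origin: centre of underside, z up. On the bench; absent in some runs.
- mod_slim3: grey rail-mount module on its back, 100 mm long (its x), 36 mm wide (y). Body 46 mm high; on it midway a nose 46 mm long (x), full width, top 70 mm above the underside; either side of it a shoulder 27 mm long with terminal screws. Hold it by the nose's end faces (fingers close along x, tips over the shoulders). 0.12 to 0.2 kg. Origin: centre of underside, z up. On the bench; absent in some runs.
- multimeter: yellow hand multimeter, 170 x 80 x 38 mm; a bystander, to be left alone. Origin: its underside.
- screwdriver: screwdriver, lying; a bystander, to be left alone. Origin: its underside.
- wrench: flat wrench, lying; a bystander, to be left alone. Origin: its underside.
- tape: roll of tape lying flat, 90 mm across, 24 mm high; a bystander, to be left alone. Origin: its underside.
- reel: grey wire reel standing, 64 mm across, 58 mm high; a bystander, to be left alone. Origin: its underside.
- pot: blue cup, 80 mm across, 95 mm high; a bystander, to be left alone. Origin: its underside.
- board: green circuit board, 110 x 80 mm, about 20 mm high; a bystander, to be left alone. Origin: its underside.
- mouse: black computer mouse, about 75 x 60 x 34 mm; a bystander, to be left alone. Origin: its underside.
Things that resemble listed ones, but are neither listed nor needed, are in the scene too. What is shaped like the mod_test but green is not meant. What is shaped like the mod_wide but turquoise is not meant.

How it is judged (in metres and radians):
On the way, in this order (a step that is already met when the one before it is completed fails the run):
1. the clamp lever is released (turned beyond 1.0 rad) (value of joint lever above 1 rad), for 0.1 s.
2. the head stands at the mark (pointer within 4 mm of the index blade along the rails) with the lever locked (below 0.15 rad) (x of head_pointer in the frame of mark between -0.004 and 0.004 m and value of joint lever below 0.15 rad), for 0.5 s.
At the end, for the whole second after the job is handed in: The head's pointer is within 4 mm of the index blade along the rails and the lever is locked (below 0.15 rad); every module that is present lies in the tote, its underside on the floor (within 8 mm), nose up (tilted less than 0.1 rad), at rest (all of step 2 and x of mod_test in the frame of tote between -0.095 and 0.095 m and y of mod_test in the frame of tote between -0.07 and 0.07 m and z of each of mod_test, mod_wide, mod_mid, mod_slim1, mod_slim2, mod_slim3 in the frame of tote below 0.012 m and angle between each of mod_test, mod_wide, mod_mid, mod_slim1, mod_slim2, mod_slim3's own z axis and vertical below 0.1 rad and linear speed of each of mod_test, mod_wide, mod_mid, mod_slim1, mod_slim2, mod_slim3 below 0.02 m/s and x of mod_wide in the frame of tote between -0.095 and 0.095 m and y of mod_wide in the frame of tote between -0.07 and 0.07 m and x of mod_mid in the frame of tote between -0.095 and 0.095 m and y of mod_mid in the frame of tote between -0.07 and 0.07 m and x of mod_slim1 in the frame of tote between -0.095 and 0.095 m and y of mod_slim1 in the frame of tote between -0.07 and 0.07 m and x of mod_slim2 in the frame of tote between -0.095 and 0.095 m and y of mod_slim2 in the frame of tote between -0.07 and 0.07 m and x of mod_slim3 in the frame of tote between -0.095 and 0.095 m and y of mod_slim3 in the frame of tote between -0.07 and 0.07 m); the robot touches nothing.
It fails at once if a bystander (tool, meter, tape, reel, cup, board, mouse) is moved more than 4 cm (distance of any of multimeter, screwdriver, wrench, tape, reel, pot, board, mouse from where it was at the start of the episode above 0.04 m).
Of mod_wide, mod_mid, mod_slim1, mod_slim2, mod_slim3 only 3 to 5 are there at a start; the rules pass over those that are not, and their reading is None.
At some moment in a run one of mod_wide, mod_mid may be knocked a few centimetres aside while the robot is not near it.
It also fails if it takes over 210 s, if anything falls off the work surface, if the arm or the gripper's body presses on something with over 40 N, if the wrist force passes 120 N, or if a joint passes its speed limit or range.

## Working session

There is one attempt and no reset: what is moved stays moved. The work goes in short steps, Python scripts to look and compute and a tool call to move; the robot and the scene stay as the last step left them, time stands still between calls to the robot, and variables do not carry over. Pictures are saved under pics/ and viewed, at most 14 in all, crops included, and the job is handed in when it is done.

Besides the shell and the picture viewer there is one more tool, called after "Emit:" as name(argument=value, ...), one argument or row to a line, values as JSON. servo_tool: Moves the arm, as the interface text tells. Its arguments: {"type":"object","properties":{"increments":{"type":"array","items":{"type":"array","items":{"type":"number"}}},"newtons":{"type":"number"}},"required":["increments"]}

```bash
mkdir -p pics; cat > h.py <<'E'
from rig import *
import numpy as np, cv2
def save(n,f):
    im=capture(n); cv2.imwrite('pics/'+f,im[:,:,::-1]); return im
def cam(n):
    c=camera_model(n); K=np.array(c['K']);d=np.array(c['distortion'])
    if 'extrinsics' in c: return K,d,np.array(c['extrinsics'])
    o=observe(); T=np.eye(4);T[:3,:3]=np.array(o['ee_rot']);T[:3,3]=o['position']
    return K,d,np.linalg.inv(T@np.array(c['tool_from_camera']))
def ray(n,px,z,M=None):
    K,d,E=M or cam(n)
    u=cv2.undistortPoints(np.array(px,float).reshape(-1,1,2),K,d).reshape(-1,2)
    R=E[:3,:3];t=E[:3,3];C=-R.T@t
    D=np.c_[u,np.ones(len(u))]@R
    return C+D*((z-C[2])/D[:,2])[:,None]
def proj(n,P,M=None):
    K,d,E=M or cam(n)
    return cv2.projectPoints(np.array(P,float).reshape(-1,1,3),cv2.Rodrigues(E[:3,:3])[0],E[:3,3],K,d)[0].reshape(-1,2)
E
python3 - <<'E'
from h import *
o=observe();print(o['t'],np.round(o['ee_rot'],2).tolist(),o['ft_force'])
for n in ['scene','top','wrist']:
    save(n,n+'0.png');K,d,E=cam(n);print(n,np.round(K,0).tolist(),np.round(d,3),(-E[:3,:3].T@E[:3,3]).round(0),E[:3,:3].round(2).tolist())
E
```

```text
0.0 [[-0.95, 0.3, -0.0], [0.3, 0.95, -0.0], [0.0, -0.0, -1.0]] [ 0.41324628 -0.38428772  0.06014198]
scene [[448.0, 0.0, 314.0], [0.0, 448.0, 241.0], [0.0, 0.0, 1.0]] [-0.097  0.     0.     0.     0.   ] [1335.  588.  744.] [[-0.52, 0.86, -0.0], [0.44, 0.27, -0.86], [-0.73, -0.44, -0.52]]
top [[596.0, 0.0, 320.0], [0.0, 596.0, 243.0], [0.0, 0.0, 1.0]] [0.054 0.    0.    0.    0.   ] [ 366.   90. 1737.] [[-0.0, -1.0, -0.0], [-1.0, 0.0, -0.07], [0.07, 0.0, -1.0]]
wrist [[372.0, 0.0, 319.0], [0.0, 372.0, 237.0], [0.0, 0.0, 1.0]] [-0.015  0.     0.     0.     0.   ] [109. 621. 374.] [[0.3, 0.95, -0.0], [0.9, -0.28, 0.32], [0.3, -0.1, -0.95]]
```

View pics/top0.png

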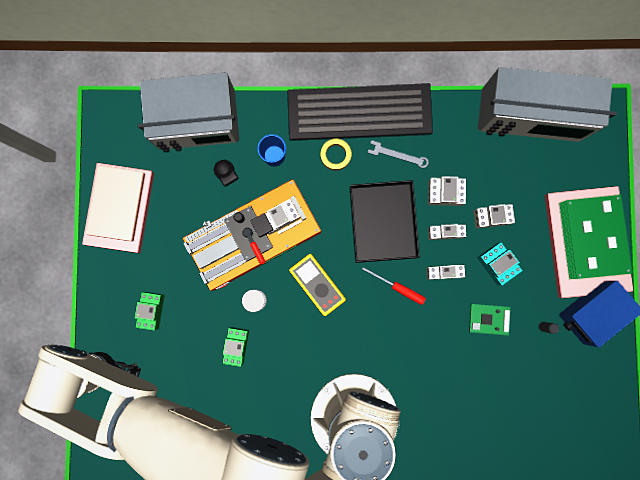

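View pics/scene0.png

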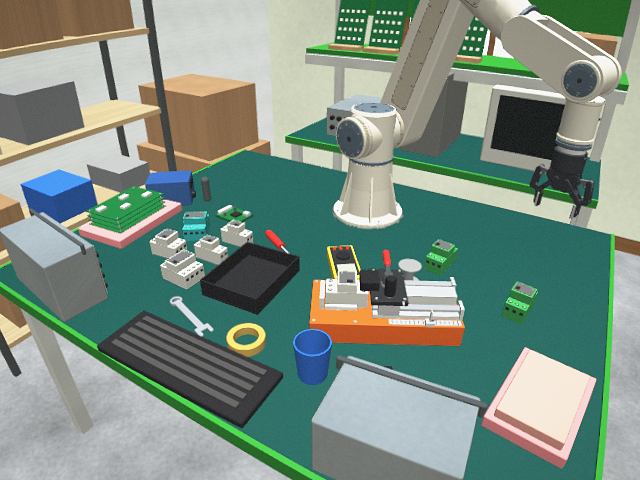

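```bash
python3 - <<'E'
from h import *
capture('top');capture('scene')
P=[('nest',60),('head_handle',164),('lever_pivot',144),('lever_tip',144),('mark',60),('head_pointer',100),('fixture',0),('tote',0),('mod_test',60),('mod_wide',0),('mod_slim1',0)]
for t,z in P:
    for n in ['top','scene']:
        r=spot_point(t,n)
        print(t,n,[(np.round(a['pixel']).astype(int).tolist(),round(a['p'],2),ray(n,[a['pixel']],z)[0][:2].round(0).tolist()) for a in r if a['p']>.2][:8])
E
```

```text
nest top [([281, 218], 0.79, [562.0, 208.0]), ([489, 315], 0.56, [289.0, -372.0])]
nest scene [([346, 300], 0.74, [561.0, 207.0]), ([339, 274], 0.25, [474.0, 141.0])]
head_handle top [([238, 215], 0.61, [558.0, 315.0])]
head_handle scene [([391, 277], 0.93, [556.0, 313.0])]
lever_pivot top [([243, 230], 0.68, [520.0, 302.0])]
lever_pivot scene [([387, 274], 0.74, [523.0, 291.0]), ([351, 298], 0.45, [646.0, 260.0])]
lever_tip top [([262, 261], 0.56, [438.0, 251.0])]
lever_tip scene [([381, 250], 0.78, [435.0, 236.0])]
mark top [([207, 226], 0.61, [541.0, 416.0])]
mark scene [([428, 327], 0.68, [553.0, 412.0])]
head_pointer top [([225, 210], 0.72, [581.0, 359.0])]
head_pointer scene [([404, 305], 0.68, [555.0, 351.0])]
fixture top [([282, 224], 0.69, [553.0, 208.0])]
fixture scene [([345, 316], 0.75, [552.0, 203.0]), ([387, 272], 0.74, [316.0, 215.0])]
tote top [([392, 282], 0.75, [383.0, -111.0]), ([208, 223], 0.64, [555.0, 426.0])]
tote scene [([249, 281], 0.91, [560.0, -100.0])]
mod_test top [([238, 342], 0.97, [215.0, 324.0]), ([149, 312], 0.79, [299.0, 573.0]), ([275, 217], 0.72, [566.0, 223.0])]
mod_test scene [([408, 280], 0.65, [405.0, 308.0]), ([440, 266], 0.61, [298.0, 358.0]), ([516, 310], 0.59, [386.0, 579.0]), ([350, 300], 0.58, [557.0, 217.0])]
mod_wide top [([496, 263], 0.69, [437.0, -412.0]), ([445, 191], 0.58, [650.0, -269.0])]
mod_wide scene [([199, 233], 0.87, [431.0, -413.0]), ([186, 277], 0.81, [639.0, -265.0])]
mod_slim1 top [([442, 276], 0.92, [400.0, -255.0]), ([446, 229], 0.84, [536.0, -270.0])]
mod_slim1 scene [([390, 277], 0.71, [337.0, 234.0]), ([212, 257], 0.61, [520.0, -274.0]), ([242, 242], 0.57, [405.0, -251.0])]
```

The pictures show the fixture at top px (250,235), its +x pointing down-left. The black tote is at (385,222). There are four bench modules, at (449,190), (495,215), (448,231) and (447,271). The green and turquoise ones are look-alikes. Next I move the wrist camera over the fixture.

```bash
cat >> h.py <<'E'
def plan(pos,yawdeg,claw,n,start=None):
    """rows to go to TCP pos, tool y at world angle yawdeg, tool down"""
    from scipy.spatial.transform import Rotation as R
    o=observe(); p0,R0=(np.array(o['position']),np.array(o['ee_rot'])) if start is None else start
    a=np.radians(yawdeg); y=np.array([np.cos(a),np.sin(a),0]); z=np.array([0,0,-1.]); R1=np.c_[np.cross(y,z),y,z]
    rv=R.from_matrix(R0.T@R1).as_rotvec()/n; p=p0.copy();Rc=R0.copy();rows=[]
    for i in range(n):
        d=np.r_[(Rc.T@((p0+(np.array(pos)-p0)*(i+1)/n)-p))/1000,rv]; d=np.r_[d[:3].round(4),d[3:].round(3)]
        rows.append([claw]+[float(v)+0 for v in d]); p=p+Rc@d[:3]*1000; Rc=Rc@R.from_rotvec(d[3:]).as_matrix()
    print(str(rows).replace(' ','')); return p,Rc
def st():
    o=observe();y=np.array(o['ee_rot'])[:,1];print('t',round(o['t'],2),np.round(o['position'],1),'yaw',round(np.degrees(np.arctan2(y[1],y[0])),2),'tilt',np.round(np.array(o['ee_rot'])[:2,2],4),'grip',round(o['grip_width'],3),'F',np.round(o['ft_force'],1),'q',np.round(o['qpos'],2))
E
python3 -c "
from h import *
plan([530,300,330],120,1,14)"
```

```text
[[1,-0.0297,-0.0128,-0.0071,0.0,0.0,-0.059],[1,-0.0289,-0.0146,-0.007,0.0,0.0,-0.059],[1,-0.0279,-0.0163,-0.0071,0.0,0.0,-0.059],[1,-0.027,-0.0178,-0.007,0.0,0.0,-0.059],[1,-0.0258,-0.0194,-0.0071,0.0,0.0,-0.059],[1,-0.0247,-0.021,-0.007,0.0,0.0,-0.059],[1,-0.0234,-0.0223,-0.0071,0.0,0.0,-0.059],[1,-0.022,-0.0237,-0.007,0.0,0.0,-0.059],[1,-0.0206,-0.0249,-0.0071,0.0,0.0,-0.059],[1,-0.0191,-0.0261,-0.007,0.0,0.0,-0.059],[1,-0.0175,-0.0272,-0.0071,0.0,0.0,-0.059],[1,-0.0159,-0.0282,-0.007,0.0,0.0,-0.059],[1,-0.0142,-0.029,-0.0071,0.0,0.0,-0.059],[1,-0.0125,-0.0299,-0.007,0.0,0.0,-0.059]]
```

Emit:
servo_tool(
  increments=[
    [1, -0.0297, -0.0128, -0.0071, 0, 0, -0.059],
    [1, -0.0289, -0.0146, -0.007, 0, 0, -0.059],
    [1, -0.0279, -0.0163, -0.0071, 0, 0, -0.059],
    [1, -0.027, -0.0178, -0.007, 0, 0, -0.059],
    [1, -0.0258, -0.0194, -0.0071, 0, 0, -0.059],
    [1, -0.0247, -0.021, -0.007, 0, 0, -0.059],
    [1, -0.0234, -0.0223, -0.0071, 0, 0, -0.059],
    [1, -0.022, -0.0237, -0.007, 0, 0, -0.059],
    [1, -0.0206, -0.0249, -0.0071, 0, 0, -0.059],
    [1, -0.0191, -0.0261, -0.007, 0, 0, -0.059],
    [1, -0.0175, -0.0272, -0.0071, 0, 0, -0.059],
    [1, -0.0159, -0.0282, -0.007, 0, 0, -0.059],
    [1, -0.0142, -0.029, -0.0071, 0, 0, -0.059],
    [1, -0.0125, -0.0299, -0.007, 0, 0, -0.059],
    [1, 0, 0, 0, 0, 0, 0],
    [1, 0, 0, 0, 0, 0, 0],
  ],
)

```text
t: 3.35
position: [529.6, 300.1, 329.7]
ee_rot: [[-0.868, -0.497, -0.001], [-0.497, 0.868, 0.0], [0.001, 0.0, -1.0]]
ft_force: [-0.1, -0.5, -0.4]
grip_width: 0.999
finger_force: 0.0
```

```bash
python3 - <<'E'
from h import *
st(); save('wrist','w1.png');M=cam('wrist')
P=[('nest',60),('head_handle',164),('lever_pivot',144),('lever_tip',144),('mark',60),('head_pointer',100),('fixture',0),('mod_test',60)]
for t,z in P:
        r=spot_point(t,'wrist')
        print(t,[(np.round(a['pixel']).astype(int).tolist(),round(a['p'],2),ray('wrist',[a['pixel']],z,M)[0][:2].round(1).tolist()) for a in r if a['p']>.2][:4])
E
```

```text
t 3.35 [529.6 300.1 329.7] yaw 119.8 tilt [-0.0007  0.0001] grip 0.999 F [-0.1 -0.5 -0.4] q [ 0.51  0.25  1.55  0.    1.34 -1.58]
nest [([322, 89], 0.64, [436.1, 250.9])]
head_handle [([318, 248], 0.77, [557.0, 316.1]), ([387, 21], 0.25, [376.9, 271.9])]
lever_pivot [([318, 192], 0.77, [517.0, 293.8])]
lever_tip [([323, 86], 0.97, [438.3, 252.5])]
mark [([392, 248], 0.74, [546.6, 410.1])]
head_pointer [([345, 256], 0.58, [570.4, 357.0])]
fixture [([242, 167], 0.75, [562.3, 208.8])]
mod_test [([603, 132], 0.92, [321.5, 536.0]), ([230, 174], 0.66, [563.4, 206.8]), ([242, 171], 0.46, [552.8, 216.7])]
```

View pics/w1.png

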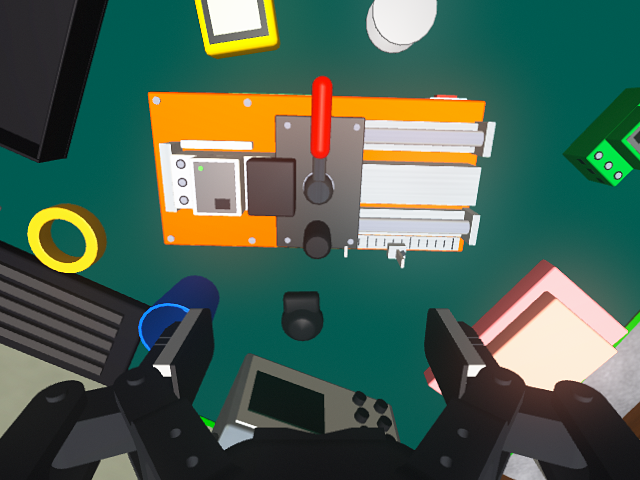

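The wrist view shows the lever from (318,188) to (322,80), the knob at (317,240), the pointer at (346,252), the blade near (402,258) and the module under the block at (215,185). I'll now get the fixture's yaw from its edges, and the sizes of the bench modules.

```bash
python3 - <<'E'
from h import *
M=cam('wrist'); im=cv2.imread('pics/w1.png')
hsv=cv2.cvtColor(im,cv2.COLOR_BGR2HSV)
m=((hsv[...,0]>8)&(hsv[...,0]<22)&(hsv[...,1]>200)&(hsv[...,2]>200)).astype(np.uint8)
# edges: first/last orange row over columns
def fit(pts):
    P=ray('wrist',pts,60,M)[:,:2]; 
    v=cv2.fitLine(P.astype(np.float32),cv2.DIST_HUBER,0,.01,.01).ravel(); return np.degrees(np.arctan2(v[1],v[0])),v[2:]
top=[(c,np.where(m[60:280,c])[0][0]+60-.5) for c in range(170,420,5) if m[60:280,c].any() and not 300<c<345]
bot=[(c,np.where(m[60:280,c])[0][-1]+60+.5) for c in range(172,300,4)]
lef=[(np.where(m[r,100:300])[0][0]+100-.5,r) for r in range(100,240,4)]
for n,e in (('top',top),('bot',bot),('left',lef)): print(n,fit(e),len(e), e[0],e[-1])
crop=cv2.resize(im[225:285,300:460],None,fx=5,fy=5,interpolation=cv2.INTER_CUBIC);cv2.imwrite('pics/w1c.png',crop)
t=cv2.imread('pics/top0.png');cv2.imwrite('pics/t0c.png',cv2.resize(t[165:295,340:535],None,fx=4,fy=4,interpolation=cv2.INTER_CUBIC))
E
```

```text
top (np.float32(-61.56332), array([459.32275, 222.2517 ], dtype=float32)) 42 (170, np.float64(91.5)) (415, np.float64(98.5))
bot (np.float32(-61.332943), array([637.2861, 247.5977], dtype=float32)) 32 (172, np.float64(243.5)) (296, np.float64(114.5))
left (np.float32(28.470184), array([601.4134 , 133.65637], dtype=float32)) 35 (np.float64(148.5), 100) (np.float64(163.5), 236)
```

View pics/w1c.png

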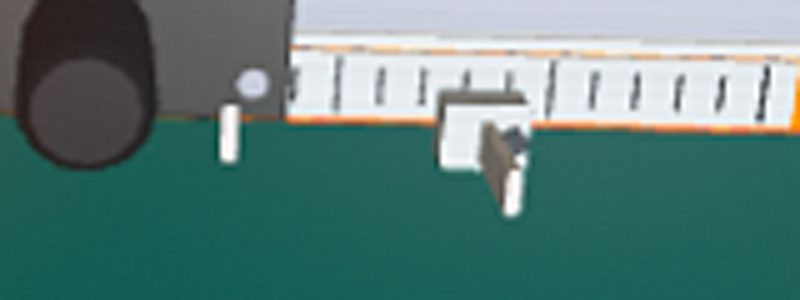

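View pics/t0c.png

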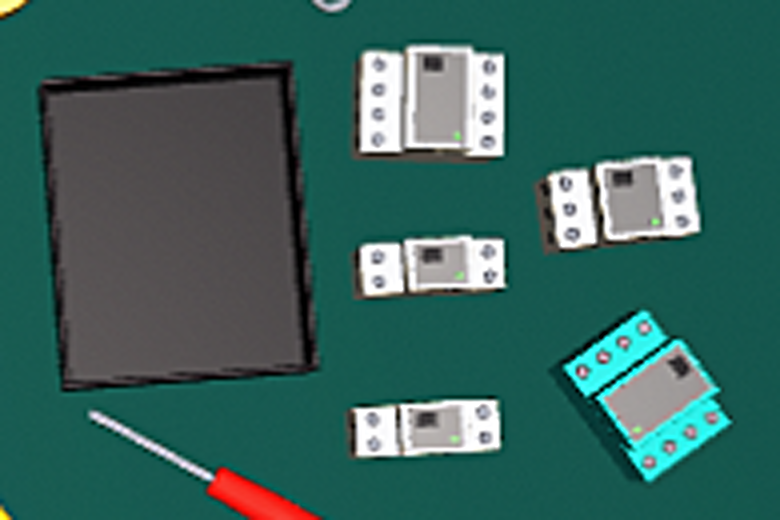

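Bench modules in the crop: wide at (449,190), mid at (495,215) and slims at (448,231) and (447,271); turquoise is ignored. The pointer tip is at about (346,256) in the wrist picture and the blade top at about (402,263). Fixture yaw is 118.5° and its origin (562.3, 209.2), which agrees with the nest estimate. Next I go to the lever.

```bash
python3 - <<'E'
from h import *
M=cam('wrist');o=np.array([562.3,209.2]);a=np.radians(118.5);U=np.array([[np.cos(a),np.sin(a)],[-np.sin(a),np.cos(a)]])
for px in ([346,256],[402.5,263],[402.4,268],[402.5,259]):
  for z in (95,102): print(px,z,(U@(ray('wrist',[px],z,M)[0][:2]-o)).round(1))
s=plan([462,264,180],118.5,0.6,5); plan([462,264,126],118.5,0.6,2,s)
E
```

```text
[346, 256] 95 [127.3 -80.6]
[346, 256] 102 [126.7 -77.9]
[402.5, 263] 95 [189.8 -87.4]
[402.5, 263] 102 [188.  -84.5]
[402.4, 268] 95 [190.2 -93.3]
[402.4, 268] 102 [188.5 -90.4]
[402.5, 259] 95 [189.3 -82.7]
[402.5, 259] 102 [187.6 -79.9]
[[0.6,0.0154,0.0005,0.03,0.0,0.0,0.005],[0.6,0.0153,0.0004,0.03,0.0,0.0,0.005],[0.6,0.0154,0.0003,0.03,0.0,0.0,0.005],[0.6,0.0154,0.0003,0.03,0.0,0.0,0.005],[0.6,0.0154,0.0001,0.03,0.0,0.0,0.005]]
[[0.6,0.0,0.0,0.027,0.0,0.0,0.0],[0.6,0.0,0.0,0.027,0.0,0.0,0.0]]
```

Emit:
servo_tool(
  increments=[
    [0.6, 0.0154, 0.0005, 0.03, 0, 0, 0.005],
    [0.6, 0.0154, 0.0004, 0.03, 0, 0, 0.005],
    [0.6, 0.0154, 0.0003, 0.03, 0, 0, 0.005],
    [0.6, 0.0154, 0.0003, 0.03, 0, 0, 0.005],
    [0.6, 0.0154, 0.0001, 0.03, 0, 0, 0.005],
    [0.6, 0, 0, 0, 0, 0, 0],
    [0.6, 0, 0, 0.0135, 0, 0, 0],
    [0.6, 0, 0, 0.0135, 0, 0, 0],
    [0.6, 0, 0, 0.0135, 0, 0, 0],
    [0.6, 0, 0, 0.0135, 0, 0, 0],
    [0.6, 0, 0, 0, 0, 0, 0],
    [0, 0, 0, 0, 0, 0, 0],
    [0, 0, 0, 0, 0, 0, 0],
    [0, 0, 0, 0, 0, 0, 0],
    [0, 0, 0, 0, 0, 0, 0],
    [0, 0, 0, 0, 0, 0, 0],
  ],
  newtons=30,
)

```text
t: 5.8
position: [462.5, 263.9, 126.4]
ee_rot: [[-0.879, -0.476, 0.001], [-0.476, 0.879, 0.0], [-0.001, -0.0, -1.0]]
ft_force: [-0.5, -1.2, 6.2]
grip_width: 0.178
finger_force: 29.4
```

Emit:
servo_tool(
  increments=[
    [0, -0.0003, 0.0065, 0, 0, 0, 0.104],
    [0, -0.0003, 0.0065, 0, 0, 0, 0.104],
    [0, -0.0003, 0.0065, 0, 0, 0, 0.104],
    [0, -0.0003, 0.0065, 0, 0, 0, 0.104],
    [0, -0.0003, 0.0065, 0, 0, 0, 0.104],
    [0, -0.0003, 0.0065, 0, 0, 0, 0.104],
    [0, -0.0003, 0.0065, 0, 0, 0, 0.104],
    [0, -0.0003, 0.0065, 0, 0, 0, 0.104],
    [0, -0.0003, 0.0065, 0, 0, 0, 0.104],
    [0, -0.0003, 0.0065, 0, 0, 0, 0.104],
    [0, -0.0003, 0.0065, 0, 0, 0, 0.104],
    [0, -0.0003, 0.0065, 0, 0, 0, 0.104],
    [0, 0, 0, 0, 0, 0, 0],
    [0, 0, 0, 0, 0, 0, 0],
  ],
)

```text
t: 7.55
position: [472.4, 336.4, 126.4]
ee_rot: [[-0.731, 0.683, 0.003], [0.683, 0.731, 0.0], [-0.002, 0.002, -1.0]]
ft_force: [4.4, -2.1, 2.8]
grip_width: 0.174
finger_force: 29.4
```

```bash
python3 - <<'E'
from h import *
st()
s=observe();p=np.array(s['position']);R0=np.array(s['ee_rot'])
s=plan(p+[0,0,74],46,0.6,3)
o=np.array([562.3,209.2]);a=np.radians(118.5);U=np.array([[np.cos(a),np.sin(a)],[-np.sin(a),np.cos(a)]])
k=U.T@[96,-46]+o;print(k)
s=plan([*k,200],118.5,0.7,8,s);s=plan([*k,141],118.5,0.7,4,s)
E
```

```text
t 7.55 [472.4 336.4 126.4] yaw 46.94 tilt [0.0025 0.0005] grip 0.174 F [ 4.4 -2.1  2.8] q [ 0.62  0.4   1.82 -0.    0.91 -0.2 ]
[[0.6,0.0,0.0001,-0.0247,0.001,0.001,0.005],[0.6,-0.0001,0.0,-0.0246,0.001,0.001,0.005],[0.6,0.0001,0.0,-0.0247,0.001,0.001,0.005]]
[556.9183462  315.51574579]
[[0.7,-0.0094,0.0054,0.0,0.0,0.0,-0.158],[0.7,-0.0102,0.0039,0.0001,0.0,0.0,-0.158],[0.7,-0.0107,0.0023,0.0,0.0,0.0,-0.158],[0.7,-0.0109,0.0005,0.0,0.0,0.0,-0.158],[0.7,-0.0108,-0.0012,0.0001,0.0,0.0,-0.158],[0.7,-0.0105,-0.0028,0.0,0.0,0.0,-0.158],[0.7,-0.0099,-0.0045,0.0,0.0,0.0,-0.158],[0.7,-0.0091,-0.006,0.0,0.0,0.0,-0.158]]
[[0.7,0.0,0.0,0.0148,0.0,0.0,0.0],[0.7,0.0,0.0,0.0147,0.0,0.0,0.0],[0.7,-0.0001,-0.0001,0.0148,0.0,0.0,0.0],[0.7,0.0,0.0,0.0147,0.0,0.0,0.0]]
```

Emit:
servo_tool(
  increments=[
    [0.6, 0, 0, 0, 0, 0, 0],
    [0.6, 0, 0, 0, 0, 0, 0],
    [0.6, 0, 0, -0.0247, 0.001, 0.001, 0.005],
    [0.6, 0, 0, -0.0247, 0.001, 0.001, 0.005],
    [0.6, 0, 0, -0.0247, 0.001, 0.001, 0.005],
    [0.7, -0.0094, 0.0054, 0, 0, 0, -0.158],
    [0.7, -0.0102, 0.0039, 0, 0, 0, -0.158],
    [0.7, -0.0107, 0.0023, 0, 0, 0, -0.158],
    [0.7, -0.0109, 0.0005, 0, 0, 0, -0.158],
    [0.7, -0.0108, -0.0012, 0, 0, 0, -0.158],
    [0.7, -0.0105, -0.0028, 0, 0, 0, -0.158],
    [0.7, -0.0099, -0.0045, 0, 0, 0, -0.158],
    [0.7, -0.0091, -0.006, 0, 0, 0, -0.158],
    [0.7, 0, 0, 0, 0, 0, 0],
    [0.7, 0, 0, 0.0148, 0, 0, 0],
    [0.7, 0, 0, 0.0147, 0, 0, 0],
    [0.7, 0, 0, 0.0148, 0, 0, 0],
    [0.7, 0, 0, 0.0147, 0, 0, 0],
    [0.7, 0, 0, 0, 0, 0, 0],
    [0.7, 0, 0, 0, 0, 0, 0],
  ],
)

```text
t: 10.05
position: [555.6, 315.4, 140.9]
ee_rot: [[-0.879, -0.477, -0.004], [-0.477, 0.879, 0.0], [0.003, 0.002, -1.0]]
ft_force: [-0.1, -0.1, 0.6]
grip_width: 0.699
finger_force: 0.0
```

Emit:
servo_tool(
  increments=[
    [0, 0, 0, 0, 0, 0, 0],
    [0, 0, 0, 0, 0, 0, 0],
    [0, 0, 0, 0, 0, 0, 0],
    [0, 0, 0, 0, 0, 0, 0],
    [0, 0, 0, 0, 0, 0, 0],
  ],
  newtons=40,
)

```text
t: 10.68
position: [555.9, 315.3, 141.6]
ee_rot: [[-0.879, -0.477, -0.003], [-0.477, 0.879, 0.0], [0.003, 0.002, -1.0]]
ft_force: [-0.2, -2.7, 5.9]
grip_width: 0.284
finger_force: 39.4
```

Emit:
servo_tool(
  increments=[
    [0, 0, 0.005, 0, 0, 0, 0],
    [0, 0, 0.008, 0, 0, 0, 0],
    [0, 0, 0.008, 0, 0, 0, 0],
    [0, 0, 0.008, 0, 0, 0, 0],
    [0, 0, 0.008, 0, 0, 0, 0],
    [0, 0, 0.008, 0, 0, 0, 0],
    [0, 0, 0.008, 0, 0, 0, 0],
    [0, 0, 0.008, 0, 0, 0, 0],
    [0, 0, 0, 0, 0, 0, 0],
    [0, 0, 0, 0, 0, 0, 0],
    [0.7, 0, 0, 0, 0, 0, 0],
    [0.7, 0, 0, 0, 0, 0, 0],
    [0.7, 0, 0, -0.03, 0, 0, 0],
    [0.7, 0, 0, -0.03, 0, 0, 0],
    [0.7, 0.01, 0.01, -0.02, 0, 0, 0],
    [0.7, 0.01, 0.01, 0, 0, 0, 0],
    [0.7, 0.01, 0.01, 0, 0, 0, 0],
    [0.7, 0, 0, 0, 0, 0, 0],
    [0.7, 0, 0, 0, 0, 0, 0],
  ],
)

```text
t: 13.05
position: [485.7, 380.9, 220.3]
ee_rot: [[-0.879, -0.477, -0.005], [-0.477, 0.879, -0.001], [0.005, 0.002, -1.0]]
ft_force: [0.1, -0.2, -0.3]
grip_width: 0.7
finger_force: 0.0
```

```bash
python3 - <<'E'
from h import *
st(); im=save('wrist','w2.png');M=cam('wrist');o=np.array([562.3,209.2]);a=np.radians(118.5);U=np.array([[np.cos(a),np.sin(a)],[-np.sin(a),np.cos(a)]])
for t,z in [('head_pointer',100),('mark',60),('head_handle',164),('lever_tip',144),('lever_pivot',144)]:
    r=spot_point(t,'wrist')
    print(t,[(np.round(a['pixel']).astype(int).tolist(),round(a['p'],2),(U@(ray('wrist',[a['pixel']],z,M)[0][:2]-o)).round(1).tolist()) for a in r if a['p']>.2][:3])
p=proj('wrist',[[*(U.T@[188,-80]+o),100]],M)[0];print(p)
r,c=int(p[1]),int(p[0]);r0,c0=max(r-60,0),max(c-80,0);print(r0,c0)
cv2.imwrite('pics/w2c.png',cv2.resize(im[r0:r0+120,c0:c0+160,::-1],None,fx=5,fy=5,interpolation=cv2.INTER_CUBIC))
E
```

```text
t 13.05 [485.7 380.9 220.3] yaw 118.52 tilt [-0.0048 -0.0008] grip 0.7 F [ 0.1 -0.2 -0.3] q [ 0.66  0.35  1.66  0.    1.13 -1.41]
head_pointer [([318, 308], 0.75, [187.8, -80.3])]
mark [([316, 289], 0.64, [185.4, -83.7])]
head_handle [([268, 310], 0.55, [157.5, -45.8]), ([92, 341], 0.3, [45.6, -68.3])]
lever_tip [([409, 187], 0.95, [242.2, 25.3])]
lever_pivot [([269, 229], 0.67, [157.1, -0.6])]
[318.57925201 307.66210448]
247 238
```

View pics/w2c.png

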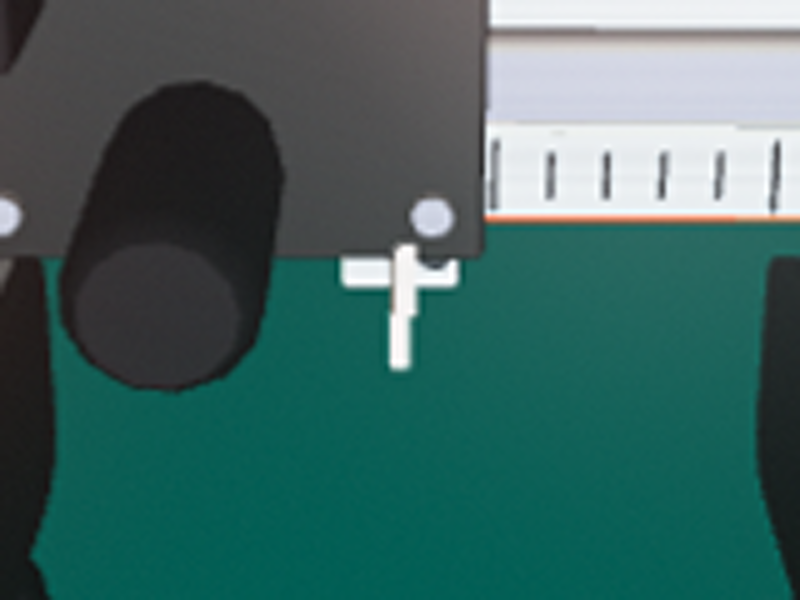

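The pointer tip at (318,318) and the blade at (319,304) are in the same column to within about 1 px, so the head is at the mark. Next I lock the lever.

```bash
python3 - <<'E'
from h import *
o=np.array([562.3,209.2]);a=np.radians(118.5);U=np.array([[np.cos(a),np.sin(a)],[-np.sin(a),np.cos(a)]])
k=U.T@[217.3,17.8]+o;print(k)
s=plan([*k,190],45.5,0.6,9);s=plan([*k,126],45.5,0.6,4,s)
E
```

```text
[442.97045679 391.67353265]
[[0.6,0.0036,0.0033,0.0035,0.0,-0.001,0.141],[0.6,0.0041,0.0028,0.0034,0.0,-0.001,0.141],[0.6,0.0045,0.0022,0.0034,0.0,-0.001,0.141],[0.6,0.0047,0.0016,0.0035,0.0,-0.001,0.141],[0.6,0.0048,0.0009,0.0034,0.0,-0.001,0.141],[0.6,0.005,0.0001,0.0034,0.0,-0.001,0.141],[0.6,0.0049,-0.0005,0.0035,0.0,-0.001,0.141],[0.6,0.0049,-0.0012,0.0034,0.0,-0.001,0.141],[0.6,0.0046,-0.0018,0.0034,0.0,-0.001,0.141]]
[[0.6,0.0,0.0,0.016,0.0,0.001,0.001],[0.6,0.0001,-0.0001,0.016,0.0,0.001,0.001],[0.6,0.0,0.0,0.016,0.0,0.001,0.001],[0.6,0.0,-0.0001,0.016,0.0,0.001,0.001]]
```

Emit:
servo_tool(
  increments=[
    [0.6, 0.0036, 0.0033, 0.0035, 0, -0.001, 0.141],
    [0.6, 0.0041, 0.0028, 0.0034, 0, -0.001, 0.141],
    [0.6, 0.0045, 0.0022, 0.0034, 0, -0.001, 0.141],
    [0.6, 0.0047, 0.0016, 0.0035, 0, -0.001, 0.141],
    [0.6, 0.0048, 0.0009, 0.0034, 0, -0.001, 0.141],
    [0.6, 0.005, 0.0001, 0.0034, 0, 0, 0.141],
    [0.6, 0.0049, -0.0005, 0.0035, 0, 0, 0.141],
    [0.6, 0.0049, -0.0012, 0.0034, 0, 0, 0.141],
    [0.6, 0.0046, -0.0018, 0.0034, 0, 0, 0.141],
    [0.6, 0, 0, 0, 0, 0, 0],
    [0.6, 0, 0, 0.016, 0, 0, 0],
    [0.6, 0, 0, 0.016, 0, 0, 0],
    [0.6, 0, 0, 0.016, 0, 0, 0],
    [0.6, 0, 0, 0.016, 0, 0, 0],
    [0.6, 0, 0, 0, 0, 0, 0],
  ],
)

```text
t: 15.22
position: [441.9, 391.2, 124.3]
ee_rot: [[-0.717, 0.697, -0.002], [0.697, 0.717, -0.001], [0.0, -0.002, -1.0]]
ft_force: [0.5, 0.2, 0.2]
grip_width: 0.601
finger_force: 0.0
```

```bash
python3 - <<'E'
from h import *
st()
E
```

```text
t 15.22 [441.9 391.2 124.3] yaw 45.79 tilt [-0.0017 -0.0014] grip 0.601 F [0.5 0.2 0.2] q [ 0.72  0.42  1.8   0.    0.92 -0.08]
```

Emit:
servo_tool(
  increments=[
    [0, 0, 0, 0, 0, 0, 0],
    [0, 0, 0, 0, 0, 0, 0],
    [0, 0, 0, 0, 0, 0, 0],
    [0, 0, 0, 0, 0, 0, 0],
    [0, -0.0003, -0.0063, 0, 0, 0, -0.1],
    [0, -0.0003, -0.0063, 0, 0, 0, -0.1],
    [0, -0.0003, -0.0063, 0, 0, 0, -0.1],
    [0, -0.0003, -0.0063, 0, 0, 0, -0.1],
    [0, -0.0003, -0.0063, 0, 0, 0, -0.1],
    [0, -0.0003, -0.0063, 0, 0, 0, -0.1],
    [0, -0.0003, -0.0063, 0, 0, 0, -0.1],
    [0, -0.0003, -0.0063, 0, 0, 0, -0.1],
    [0, -0.0003, -0.0063, 0, 0, 0, -0.1],
    [0, -0.0003, -0.0063, 0, 0, 0, -0.1],
    [0, -0.0003, -0.0063, 0, 0, 0, -0.1],
    [0, -0.0003, -0.0063, 0, 0, 0, -0.1],
    [0, -0.0003, -0.0063, 0, 0, 0, -0.1],
    [0, 0, 0, 0, 0, 0, 0],
    [0, 0, 0, 0, 0, 0, 0],
  ],
  newtons=25,
)

```text
t: 17.6
position: [432.8, 318.0, 126.9]
ee_rot: [[-0.865, -0.503, 0.0], [-0.503, 0.865, 0.004], [-0.002, 0.004, -1.0]]
ft_force: [-6.9, 9.0, 6.1]
grip_width: 0.174
finger_force: 27.6
```

```bash
python3 - <<'E'
from h import *
st()
E
```

```text
t 17.6 [432.8 318.  126.9] yaw 120.17 tilt [0.0002 0.0042] grip 0.174 F [-6.9  9.   6.1] q [ 0.63  0.34  1.92  0.    0.88 -1.47]
```

Emit:
servo_tool(
  increments=[
    [0.6, 0, 0, 0, 0, 0, 0],
    [0.6, 0, 0, 0, 0, 0, 0],
    [0.6, 0, 0, 0, 0, 0, 0],
    [0.6, 0, 0, -0.03, 0, 0, 0],
    [0.6, 0, 0, -0.03, 0, 0, 0],
    [0.6, 0, 0, -0.03, 0, 0, 0],
    [0.6, -0.02, 0.008, -0.005, 0, 0, 0.007],
    [0.6, -0.02, 0.008, 0, 0, 0, 0.007],
    [0.6, -0.02, 0.008, 0, 0, 0, 0.007],
    [0.6, -0.02, 0.008, 0, 0, 0, 0.007],
    [0.6, 0, 0, 0, 0, 0, 0],
    [0.6, 0, 0, 0, 0, 0, 0],
  ],
)

```text
t: 19.1
position: [486.3, 382.7, 220.8]
ee_rot: [[-0.877, -0.48, -0.0], [-0.48, 0.877, -0.0], [0.0, -0.0, -1.0]]
ft_force: [-0.0, -0.4, 0.3]
grip_width: 0.601
finger_force: 0.0
```

```bash
python3 - <<'E'
from h import *
st(); im=save('wrist','w3.png');M=cam('wrist');o=np.array([562.3,209.2]);a=np.radians(118.5);U=np.array([[np.cos(a),np.sin(a)],[-np.sin(a),np.cos(a)]])
for t,z in [('head_pointer',100),('mark',60),('lever_tip',144),('lever_pivot',144)]:
    r=spot_point(t,'wrist')
    print(t,[(np.round(a['pixel']).astype(int).tolist(),round(a['p'],2),(U@(ray('wrist',[a['pixel']],z,M)[0][:2]-o)).round(1).tolist()) for a in r if a['p']>.2][:3])
p=proj('wrist',[[*(U.T@[188,-80]+o),100]],M)[0];print(p)
r,c=int(p[1]),int(p[0]);r0,c0=max(r-25,0),c-40
z=cv2.resize(im[r0:r0+50,c0:c0+80,::-1],(480,300),interpolation=cv2.INTER_CUBIC)
cv2.imwrite('pics/w3c.png',np.vstack([cv2.resize(im[100:400,40:520,::-1],(480,300)),z]))
E
```

```text
t 19.1 [486.3 382.7 220.8] yaw 118.66 tilt [-0.0003 -0.0003] grip 0.601 F [-0.  -0.4  0.3] q [ 0.66  0.35  1.66 -0.    1.13 -1.41]
head_pointer [([316, 301], 0.89, [187.5, -76.1])]
mark [([313, 285], 0.63, [184.1, -81.5])]
lever_tip [([259, 69], 0.61, [156.9, 88.5])]
lever_pivot [([268, 227], 0.93, [157.9, -1.0])]
[316.80628731 305.41876209]
```

View pics/w3c.png

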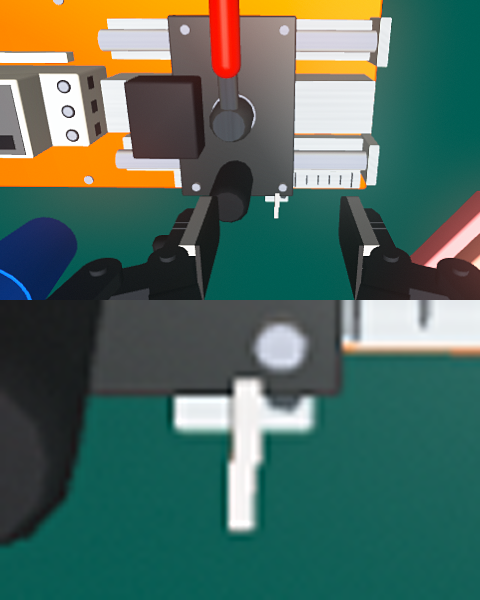

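The head is at the mark: pointer and blade (bottom part of the view, about col 243) agree within 1 px, and the lever is locked at about 0 rad. Next I look at the tote and the bench modules from above.

```bash
python3 - <<'E'
from h import *
plan([562,-210,400],90,0.75,15)
E
```

```text
[[0.75,0.0145,-0.0371,-0.0119,0.0,0.0,0.033],[0.75,0.0133,-0.0376,-0.012,0.0,0.0,0.033],[0.75,0.0121,-0.038,-0.0119,0.0,0.0,0.033],[0.75,0.0108,-0.0383,-0.0119,0.0,0.0,0.033],[0.75,0.0095,-0.0387,-0.0119,0.0,0.0,0.033],[0.75,0.0083,-0.039,-0.012,0.0,0.0,0.033],[0.75,0.0069,-0.0392,-0.0119,0.0,0.0,0.033],[0.75,0.0057,-0.0395,-0.0119,0.0,0.0,0.033],[0.75,0.0043,-0.0396,-0.012,0.0,0.0,0.033],[0.75,0.0031,-0.0397,-0.0119,0.0,0.0,0.033],[0.75,0.0017,-0.0398,-0.0119,0.0,0.0,0.033],[0.75,0.0004,-0.0399,-0.012,0.0,0.0,0.033],[0.75,-0.0009,-0.0398,-0.0119,0.0,0.0,0.033],[0.75,-0.0022,-0.0398,-0.0119,0.0,0.0,0.033],[0.75,-0.0035,-0.0397,-0.0119,0.0,0.0,0.033]]
```

Emit:
servo_tool(
  increments=[
    [0.75, 0.0145, -0.0371, -0.0119, 0, 0, 0.033],
    [0.75, 0.0133, -0.0376, -0.012, 0, 0, 0.033],
    [0.75, 0.0121, -0.038, -0.0119, 0, 0, 0.033],
    [0.75, 0.0108, -0.0383, -0.0119, 0, 0, 0.033],
    [0.75, 0.0095, -0.0387, -0.0119, 0, 0, 0.033],
    [0.75, 0.0083, -0.039, -0.012, 0, 0, 0.033],
    [0.75, 0.0069, -0.0392, -0.0119, 0, 0, 0.033],
    [0.75, 0.0057, -0.0395, -0.0119, 0, 0, 0.033],
    [0.75, 0.0043, -0.0396, -0.012, 0, 0, 0.033],
    [0.75, 0.0031, -0.0397, -0.0119, 0, 0, 0.033],
    [0.75, 0.0017, -0.0398, -0.0119, 0, 0, 0.033],
    [0.75, 0.0004, -0.0399, -0.012, 0, 0, 0.033],
    [0.75, -0.0009, -0.0398, -0.0119, 0, 0, 0.033],
    [0.75, -0.0022, -0.0398, -0.0119, 0, 0, 0.033],
    [0.75, -0.0035, -0.0397, -0.0119, 0, 0, 0.033],
    [0.75, 0, 0, 0, 0, 0, 0],
    [0.75, 0, 0, 0, 0, 0, 0],
  ],
)

```text
t: 21.48
position: [561.9, -209.2, 399.5]
ee_rot: [[-1.0, -0.005, 0.0], [-0.005, 1.0, 0.001], [-0.0, 0.001, -1.0]]
ft_force: [0.9, 0.3, -0.4]
grip_width: 0.749
finger_force: 0.0
```

```bash
python3 - <<'E'
from h import *
st(); im=save('wrist','w4.png');M=cam('wrist')
for t,z in [('tote',0),('mod_wide',0),('mod_mid',0),('mod_slim1',0)]:
    r=spot_point(t,'wrist')
    print(t,[(np.round(a['pixel']).astype(int).tolist(),round(a['p'],2),ray('wrist',[a['pixel']],z,M)[0][:2].round(1).tolist()) for a in r if a['p']>.2][:5])
E
```

```text
t 21.48 [ 561.9 -209.2  399.5] yaw 90.29 tilt [0.0001 0.0012] grip 0.749 F [ 0.9  0.3 -0.4] q [-0.36  0.2   1.47  0.    1.47 -1.94]
tote [([401, 170], 0.73, [557.8, -89.1])]
mod_wide [([168, 79], 0.95, [436.7, -413.4]), ([282, 225], 0.78, [642.5, -263.1])]
mod_mid [([188, 179], 0.7, [572.9, -400.6])]
mod_slim1 [([278, 147], 0.64, [526.2, -266.9]), ([279, 60], 0.62, [412.9, -262.5]), ([559, 31], 0.54, [375.2, 105.0])]
```

View pics/w4.png

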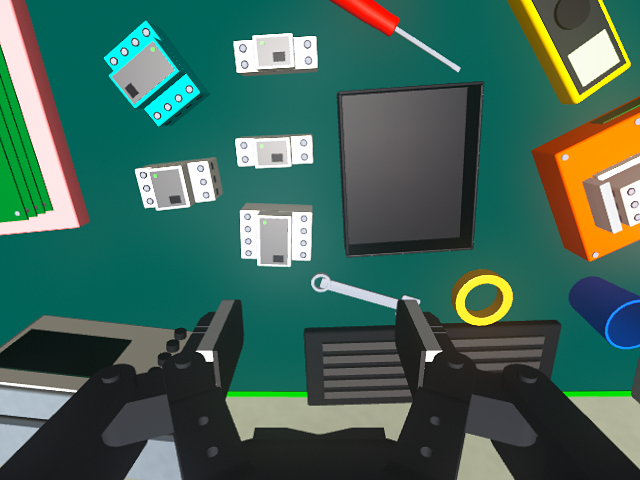

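The wrist view shows the tote at (410,168), the slims at (276,53) and (275,151), the wide at (276,236) and the mid at (178,185). I'll fit box models to their silhouettes to get poses.

```bash
cat >> h.py <<'E'
from scipy.optimize import minimize
def boxpts(lx,ly,z0,z1):
    return np.array([[sx*lx/2,sy*ly/2,z] for sx in(1,-1) for sy in(1,-1) for z in(z0,z1)])
def model(w): return [boxpts(222,180,0,50)] if w=='tote' else [boxpts(100,w,0,46),boxpts(46,w,46,70)]
def render(n,parts,x,y,a,M,z0=0):
    m=np.zeros((480*4,640*4),np.uint8);c,s=np.cos(a),np.sin(a);R=np.array([[c,-s,0],[s,c,0],[0,0,1]])
    for P in parts:
        q=proj(n,P@R.T+[x,y,z0],M); h=cv2.convexHull(((q+.5)*4).astype(np.float32))
        cv2.fillConvexPoly(m,np.round(h).astype(np.int32),255)
    return cv2.resize(m,(640,480),interpolation=cv2.INTER_AREA)/255.
def fitpose(n,mask,w,x,y,a,M,z0=0):
    mk=mask.astype(float);parts=model(w)
    def f(v):
        r=render(n,parts,v[0],v[1],v[2]/100,M,z0); return 1-np.minimum(r,mk).sum()/np.maximum(r,mk).sum()
    best=min((minimize(f,[x,y,100*a+d],method='Nelder-Mead',options=dict(initial_simplex=np.array([[x,y,100*a+d],[x+8,y,100*a+d],[x,y+8,100*a+d],[x,y,100*a+d+8]]),xatol=.1,fatol=1e-4)) for d in(-6,6)),key=lambda r:r.fun)
    return best.x[0],best.x[1],np.degrees(best.x[2]/100),1-best.fun
def findmods(n,M,items):
    """items: (name,w,x,y,a)"""
    out={}
    for name,w,x,y,a in items:
        r=silhouettes(name,n); e=proj(n,[[x,y,35]],M)[0]
        r=[q for q in r if np.hypot(*(np.array(q['pixel'])-e))<45]
        if not r: print(name,'none');continue
        q=min(r,key=lambda q:np.hypot(*(np.array(q['pixel'])-e)))
        out[name]=fitpose(n,q['pixels'],w,x,y,a,M); print(name,e.round(),np.round(out[name],2),round(q['p'],2))
    return out
E
python3 - <<'E'
from h import *
capture('wrist');M=cam('wrist');p=np.pi/2
findmods('wrist',M,[('tote','tote',560,-98,0.05)])
findmods('wrist',M,[('mod_wide',72,642,-263,p)])
findmods('wrist',M,[('mod_mid',54,573,-400,p-.1)])
findmods('wrist',M,[('mod_slim1',36,526,-267,p)])
findmods('wrist',M,[('mod_slim1',36,410,-262,p)])
E
```

```text
tote [400. 175.] [557.86 -88.17   4.11   0.99] 0.72
mod_wide [280. 231.] [ 644.13 -269.79   88.17    0.98] 0.78
mod_mid [180. 183.] [ 572.16 -402.63   98.05    0.95] 0.89
mod_slim1 [275. 148.] [ 526.61 -268.42   93.14    0.97] 0.77
mod_slim1 [276.  53.] [ 412.35 -262.26   93.14    0.95] 0.58
```

```bash
cat >> h.py <<'E'
SL=dict(mod_wide=(53.5,-47),mod_test=(53.5,56),mod_mid=(-53.5,-55),mod_slim1=(-53.5,6),mod_slim2=(-53.5,58))
def slot(k,T=(557.9,-88.2,4.1)):
    a=np.radians(T[2]);c,s=np.cos(a),np.sin(a);x,y=SL[k];return [T[0]+c*x-s*y,T[1]+s*x+c*y]
def pick(x,y,yaw,z=47,n=10,hi=130):
    print('PICK');s=plan([x,y,hi],yaw,.75,n);return plan([x,y,z],yaw,.75,5,s)
def place(k,n=10,s=None,hi=170,yaw=4.1):
    o=observe(); p=np.array(o['position']);R0=np.array(o['ee_rot']);print('PLACE',slot(k));a=np.degrees(np.arctan2(R0[1,1],R0[0,1]))
    print('lift',hi-p[2]); p2=p.copy();p2[2]=hi
    s=plan([*slot(k),hi],yaw,0,n,(p2,R0)); return plan([*slot(k),52],yaw,0,6,s)
E
python3 - <<'E'
from h import *
pick(644.1,-269.8,88.2)
E
```

```text
PICK
[[0.75,-0.0081,-0.0061,0.027,0.0,0.0,0.004],[0.75,-0.0082,-0.0061,0.027,0.0,0.0,0.004],[0.75,-0.0081,-0.006,0.0269,0.0,0.0,0.004],[0.75,-0.0082,-0.006,0.027,0.0,0.0,0.004],[0.75,-0.0083,-0.006,0.027,0.0,0.0,0.004],[0.75,-0.0082,-0.0059,0.027,0.0,0.0,0.004],[0.75,-0.0083,-0.0059,0.027,0.0,0.0,0.004],[0.75,-0.0083,-0.0059,0.0269,0.0,0.0,0.004],[0.75,-0.0083,-0.0058,0.027,0.0,0.0,0.004],[0.75,-0.0083,-0.0059,0.027,0.0,0.0,0.004]]
[[0.75,0.0,0.0,0.0166,0.0,0.0,-0.001],[0.75,0.0,0.0,0.0166,0.0,0.0,-0.001],[0.75,0.0,0.0,0.0166,0.0,0.0,-0.001],[0.75,0.0,0.0,0.0166,0.0,0.0,-0.001],[0.75,0.0,0.0,0.0166,0.0,0.0,-0.001]]
```

Emit:
servo_tool(
  increments=[
    [0.75, -0.0081, -0.0061, 0.027, 0, 0, 0.004],
    [0.75, -0.0082, -0.0061, 0.027, 0, 0, 0.004],
    [0.75, -0.0081, -0.006, 0.027, 0, 0, 0.004],
    [0.75, -0.0082, -0.006, 0.027, 0, 0, 0.004],
    [0.75, -0.0083, -0.006, 0.027, 0, 0, 0.004],
    [0.75, -0.0082, -0.0059, 0.027, 0, 0, 0.004],
    [0.75, -0.0083, -0.0059, 0.027, 0, 0, 0.004],
    [0.75, -0.0083, -0.0059, 0.0269, 0, 0, 0.004],
    [0.75, -0.0083, -0.0058, 0.027, 0, 0, 0.004],
    [0.75, -0.0083, -0.0059, 0.027, 0, 0, 0],
    [0.75, 0, 0, 0.0166, 0, 0, 0],
    [0.75, 0, 0, 0.0166, 0, 0, 0],
    [0.75, 0, 0, 0.0166, 0, 0, 0],
    [0.75, 0, 0, 0.0166, 0, 0, 0],
    [0.75, 0, 0, 0.0166, 0, 0, 0],
    [0.75, 0, 0, 0, 0, 0, 0],
    [0, 0, 0, 0, 0, 0, 0],
    [0, 0, 0, 0, 0, 0, 0],
    [0, 0, 0, 0, 0, 0, 0],
    [0, 0, 0, 0, 0, 0, 0],
  ],
  newtons=45,
)

```text
t: 24.52
position: [644.5, -270.2, 47.5]
ee_rot: [[-1.0, 0.031, 0.001], [0.031, 1.0, 0.0], [-0.001, 0.0, -1.0]]
ft_force: [-0.6, 0.5, 2.9]
grip_width: 0.534
finger_force: 47.6
```

```bash
python3 - <<'E'
from h import *
st();place('mod_wide')
E
```

```text
t 24.52 [ 644.5 -270.2   47.5] yaw 88.24 tilt [0.0015 0.0002] grip 0.534 F [-0.6  0.5  2.9] q [-0.4   0.66  1.58  0.    0.9  -1.94]
PLACE [np.float64(614.6234617704417), np.float64(-131.25460352595567)]
lift 122.48289818540395
[[0,0.0034,0.0138,0.0,0.0,0.0,0.147],[0,0.0054,0.0131,0.0,0.0,0.0,0.147],[0,0.0073,0.0123,0.0,0.0,0.0,0.147],[0,0.0089,0.011,0.0,0.0,0.0,0.147],[0,0.0105,0.0096,0.0,0.0,0.0,0.147],[0,0.0118,0.0079,0.0,0.0,0.0,0.147],[0,0.0128,0.0061,0.0,0.0,0.0,0.147],[0,0.0136,0.0042,0.0,0.0,0.0,0.147],[0,0.014,0.0022,0.0,0.0,0.0,0.147],[0,0.0142,0.0001,0.0,0.0,0.0,0.147]]
[[0,0.0,0.0,0.0197,0.0,0.0,0.0],[0,0.0,-0.0001,0.0196,0.0,0.0,0.0],[0,0.0,0.0,0.0197,0.0,0.0,0.0],[0,0.0,0.0,0.0197,0.0,0.0,0.0],[0,0.0,-0.0001,0.0196,0.0,0.0,0.0],[0,0.0,0.0,0.0197,0.0,0.0,0.0]]
```

Emit:
servo_tool(
  increments=[
    [0, 0, 0, -0.0306, 0, 0, 0],
    [0, 0, 0, -0.0306, 0, 0, 0],
    [0, 0, 0, -0.0306, 0, 0, 0],
    [0, 0, 0, -0.0306, 0, 0, 0],
    [0, 0.0034, 0.0138, 0, 0, 0, 0.147],
    [0, 0.0054, 0.0131, 0, 0, 0, 0.147],
    [0, 0.0073, 0.0123, 0, 0, 0, 0.147],
    [0, 0.0089, 0.011, 0, 0, 0, 0.147],
    [0, 0.0105, 0.0096, 0, 0, 0, 0.147],
    [0, 0.0118, 0.0079, 0, 0, 0, 0.147],
    [0, 0.0128, 0.0061, 0, 0, 0, 0.147],
    [0, 0.0136, 0.0042, 0, 0, 0, 0.147],
    [0, 0.014, 0.0022, 0, 0, 0, 0.147],
    [0, 0.0142, 0.0001, 0, 0, 0, 0.147],
    [0, 0, 0, 0.0197, 0, 0, 0],
    [0, 0, 0, 0.0197, 0, 0, 0],
    [0, 0, 0, 0.0197, 0, 0, 0],
    [0, 0, 0, 0.0197, 0, 0, 0],
    [0, 0, 0, 0, 0, 0, 0],
    [0, 0, 0, 0, 0, 0, 0],
  ],
)

```text
t: 27.02
position: [614.6, -131.3, 90.7]
ee_rot: [[-0.07, 0.998, 0.001], [0.998, 0.07, 0.001], [0.0, 0.001, -1.0]]
ft_force: [0.5, -0.2, -1.9]
grip_width: 0.53
finger_force: 47.0
```

```bash
python3 - <<'E'
from h import *
st();plan([*slot('mod_wide'),52],4.1,0,4)
E
```

```text
t 27.02 [ 614.6 -131.3   90.7] yaw 4.02 tilt [0.001  0.0005] grip 0.53 F [ 0.5 -0.2 -1.9] q [-0.21  0.51  1.73  0.    0.89 -0.28]
[[0,0.0,0.0,0.0097,0.0,0.0,0.0],[0,0.0,0.0,0.0097,0.0,0.0,0.0],[0,0.0,0.0,0.0097,0.0,0.0,0.0],[0,0.0,-0.0001,0.0096,0.0,0.0,0.0]]
```

Emit:
servo_tool(
  increments=[
    [0, 0, 0, 0.0097, 0, 0, 0],
    [0, 0, 0, 0.0097, 0, 0, 0],
    [0, 0, 0, 0.0097, 0, 0, 0],
    [0, 0, 0, 0.0096, 0, 0, 0],
    [0, 0, 0, 0, 0, 0, 0],
    [0.66, 0, 0, 0, 0, 0, 0],
    [0.66, 0, 0, 0, 0, 0, 0],
    [0.66, 0, 0, -0.02, 0, 0, 0],
    [0.66, 0, 0, -0.04, 0, 0, 0],
    [0.66, 0, 0, -0.04, 0, 0, 0],
    [0.66, 0, 0, 0, 0, 0, 0],
  ],
)

```text
t: 28.4
position: [616.9, -131.8, 157.0]
ee_rot: [[-0.07, 0.998, 0.008], [0.998, 0.07, -0.001], [-0.002, 0.008, -1.0]]
ft_force: [0.1, -0.1, -0.5]
grip_width: 0.66
finger_force: 0.0
```

```bash
python3 - <<'E'
from h import *
st()
save('top','t2.png');M=cam('top');p=np.pi/2
for it in [('mod_wide',72,614.6,-131.3,.07),('mod_mid',54,572,-402.6,1.71),('mod_slim1',36,526.6,-268.4,1.62),('mod_slim1',36,412.4,-262.3,1.62)]: findmods('top',M,[it])
pick(526.6,-268.4,93.1,n=12,hi=120)
E
```

```text
t 28.4 [ 616.9 -131.8  157. ] yaw 4.01 tilt [ 0.0083 -0.0011] grip 0.66 F [ 0.1 -0.1 -0.5] q [-0.21  0.43  1.69  0.    1.01 -0.28]
mod_wide [399. 201.] [ 6.1517e+02 -8.7800e+01 -4.0970e+01  1.8000e-01] 0.59
mod_mid [495. 215.] [ 572.07 -401.42   97.61    0.93] 0.71
mod_slim1 [448. 231.] [ 5.1629e+02 -2.8212e+02  1.1341e+02  1.9000e-01] 0.64
mod_slim1 [446. 271.] [ 4.1080e+02 -2.6689e+02  9.4240e+01  2.6000e-01] 0.64
PICK
[[0.75,-0.0109,-0.008,0.0026,0.0,0.0,-0.13],[0.75,-0.0098,-0.0094,0.0026,0.0,0.0,-0.13],[0.75,-0.0085,-0.0106,0.0026,0.0,0.0,-0.13],[0.75,-0.007,-0.0115,0.0025,0.0,0.0,-0.13],[0.75,-0.0055,-0.0124,0.0026,0.0,0.0,-0.13],[0.75,-0.0038,-0.013,0.0026,0.0,0.0,-0.13],[0.75,-0.0022,-0.0134,0.0026,0.0,0.0,-0.13],[0.75,-0.0003,-0.0135,0.0026,0.0,0.0,-0.13],[0.75,0.0014,-0.0135,0.0026,0.0,0.0,-0.13],[0.75,0.0031,-0.0132,0.0026,0.0,0.0,-0.13],[0.75,0.0048,-0.0126,0.0026,0.0,0.0,-0.13],[0.75,0.0064,-0.012,0.0025,0.0,0.0,-0.13]]
[[0.75,0.0,0.0,0.0146,0.0,0.0,0.001],[0.75,0.0,0.0,0.0146,0.0,0.0,0.001],[0.75,0.0,0.0,0.0146,0.0,0.0,0.001],[0.75,0.0,0.0,0.0146,0.0,0.0,0.001],[0.75,0.0,0.0,0.0146,0.0,0.0,0.001]]
```

Emit:
servo_tool(
  increments=[
    [0.75, -0.0109, -0.008, 0.0026, 0, 0, -0.13],
    [0.75, -0.0098, -0.0094, 0.0026, 0, 0, -0.13],
    [0.75, -0.0085, -0.0106, 0.0026, 0, 0, -0.13],
    [0.75, -0.007, -0.0115, 0.0025, 0, 0, -0.13],
    [0.75, -0.0055, -0.0124, 0.0026, 0, 0, -0.13],
    [0.75, -0.0038, -0.013, 0.0026, 0, 0, -0.13],
    [0.75, -0.0022, -0.0134, 0.0026, 0, 0, -0.13],
    [0.75, -0.0003, -0.0135, 0.0026, 0, 0, -0.13],
    [0.75, 0.0014, -0.0135, 0.0026, 0, 0, -0.13],
    [0.75, 0.0031, -0.0132, 0.0026, 0, 0, -0.13],
    [0.75, 0.0048, -0.0126, 0.0026, 0, 0, -0.13],
    [0.75, 0.0064, -0.012, 0.0025, 0, 0, -0.13],
    [0.75, 0, 0, 0, 0, 0, 0],
    [0.75, 0, 0, 0, 0, 0, 0],
  ],
)

```text
t: 30.4
position: [527.4, -268.2, 120.3]
ee_rot: [[-0.998, -0.056, -0.0], [-0.056, 0.998, 0.001], [-0.0, 0.001, -1.0]]
ft_force: [-0.0, 0.1, -1.0]
grip_width: 0.75
finger_force: 0.0
```

```bash
python3 - <<'E'
from h import *
st();plan([526.6,-268.4,47],93.1,.75,5)
E
```

```text
t 30.4 [ 527.4 -268.2  120.3] yaw 93.22 tilt [-0.      0.0011] grip 0.75 F [-0.   0.1 -1. ] q [-0.47  0.43  1.8   0.    0.92 -2.1 ]
[[0.75,0.0002,0.0,0.0147,0.0,0.0,0.0],[0.75,0.0001,-0.0001,0.0146,0.0,0.0,0.0],[0.75,0.0002,0.0,0.0147,0.0,0.0,0.0],[0.75,0.0001,-0.0001,0.0146,0.0,0.0,0.0],[0.75,0.0002,0.0,0.0147,0.0,0.0,0.0]]
```

Emit:
servo_tool(
  increments=[
    [0.75, 0.0002, 0, 0.0147, 0, 0, 0],
    [0.75, 0.0001, 0, 0.0146, 0, 0, 0],
    [0.75, 0.0002, 0, 0.0147, 0, 0, 0],
    [0.75, 0.0001, 0, 0.0146, 0, 0, 0],
    [0.75, 0.0002, 0, 0.0147, 0, 0, 0],
    [0.75, 0, 0, 0, 0, 0, 0],
    [0, 0, 0, 0, 0, 0, 0],
    [0, 0, 0, 0, 0, 0, 0],
    [0, 0, 0, 0, 0, 0, 0],
    [0, 0, 0, 0, 0, 0, 0],
    [0, 0, 0, -0.03, 0, 0, 0],
    [0, 0, 0, -0.03, 0, 0, 0],
    [0, 0, 0, -0.03, 0, 0, 0],
    [0, 0, 0, -0.03, 0, 0, 0],
    [0, 0, 0, 0, 0, 0, 0],
  ],
)

```text
t: 32.28
position: [527.8, -269.3, 169.6]
ee_rot: [[-0.998, -0.059, 0.004], [-0.059, 0.998, -0.001], [-0.004, -0.002, -1.0]]
ft_force: [0.0, 0.1, -0.8]
grip_width: 0.531
finger_force: 47.3
```

```bash
python3 - <<'E'
from h import *
st();place('mod_slim1',n=12)
E
```

```text
t 32.27 [ 527.8 -269.3  169.6] yaw 93.39 tilt [ 0.0045 -0.0014] grip 0.531 F [ 0.   0.1 -0.8] q [-0.47  0.37  1.76  0.    1.01 -2.11]
PLACE [np.float64(504.1079334471984), np.float64(-86.04046857421304)]
lift 0.4003794108516274
[[0,0.0011,0.0154,0.0,0.0,0.0,0.13],[0,0.003,0.0151,-0.0001,0.0,0.0,0.13],[0,0.005,0.0145,0.0,0.0,0.0,0.13],[0,0.0068,0.0138,0.0,0.0,0.0,0.13],[0,0.0086,0.0128,-0.0001,0.0,0.0,0.13],[0,0.0102,0.0116,0.0,0.0,0.0,0.13],[0,0.0115,0.0102,0.0,0.0,0.0,0.13],[0,0.0128,0.0086,0.0,0.0,0.0,0.13],[0,0.0138,0.0068,-0.0001,0.0,0.0,0.13],[0,0.0146,0.005,0.0,0.0,0.0,0.13],[0,0.0151,0.0031,0.0,0.0,0.0,0.13],[0,0.0153,0.0011,-0.0001,0.0,0.0,0.13]]
[[0,0.0,-0.0001,0.0197,0.001,0.0,0.0],[0,0.0001,0.0,0.0196,0.001,0.0,0.0],[0,0.0,-0.0001,0.0197,0.001,0.0,0.0],[0,0.0001,0.0,0.0197,0.001,0.0,0.0],[0,0.0,0.0,0.0197,0.001,0.0,0.0],[0,0.0,0.0,0.0196,0.001,0.0,0.0]]
```

Emit:
servo_tool(
  increments=[
    [0, 0.0011, 0.0154, 0, 0, 0, 0.13],
    [0, 0.003, 0.0151, 0, 0, 0, 0.13],
    [0, 0.005, 0.0145, 0, 0, 0, 0.13],
    [0, 0.0068, 0.0138, 0, 0, 0, 0.13],
    [0, 0.0086, 0.0128, 0, 0, 0, 0.13],
    [0, 0.0102, 0.0116, 0, 0, 0, 0.13],
    [0, 0.0115, 0.0102, 0, 0, 0, 0.13],
    [0, 0.0128, 0.0086, 0, 0, 0, 0.13],
    [0, 0.0138, 0.0068, 0, 0, 0, 0.13],
    [0, 0.0146, 0.005, 0, 0, 0, 0.13],
    [0, 0.0151, 0.0031, 0, 0, 0, 0.13],
    [0, 0.0153, 0.0011, 0, 0, 0, 0.13],
    [0, 0, 0, 0, 0, 0, 0],
    [0, 0, 0, 0.02, 0, 0, 0],
    [0, 0, 0, 0.02, 0, 0, 0],
    [0, 0, 0, 0.02, 0, 0, 0],
    [0, 0, 0, 0.02, 0, 0, 0],
    [0, 0, 0, 0, 0, 0, 0],
    [0, 0, 0, 0, 0, 0, 0],
  ],
)

```text
t: 34.65
position: [502.8, -85.7, 87.7]
ee_rot: [[-0.071, 0.997, 0.0], [0.997, 0.071, 0.001], [0.001, 0.0, -1.0]]
ft_force: [-0.1, 0.1, -1.9]
grip_width: 0.528
finger_force: 47.5
```

```bash
python3 - <<'E'
from h import *
st();plan([*slot('mod_slim1'),52],4.1,0,2)
E
```

```text
t 34.65 [502.8 -85.7  87.7] yaw 4.08 tilt [0.0002 0.0005] grip 0.528 F [-0.1  0.1 -1.9] q [-0.17  0.37  1.99  0.    0.78 -0.24]
[[0,-0.0002,0.0006,0.0179,0.0,0.0,0.0],[0,-0.0003,0.0006,0.0178,0.0,0.0,0.0]]
```

Emit:
servo_tool(
  increments=[
    [0, -0.0002, 0.0006, 0.009, 0, 0, 0],
    [0, -0.0003, 0.0006, 0.009, 0, 0, 0],
    [0, 0, 0, 0.009, 0, 0, 0],
    [0, 0, 0, 0.0085, 0, 0, 0],
    [0, 0, 0, 0, 0, 0, 0],
    [0.66, 0, 0, 0, 0, 0, 0],
    [0.66, 0, 0, 0, 0, 0, 0],
    [0.66, 0, 0, -0.02, 0, 0, 0],
    [0.66, 0, 0, -0.04, 0, 0, 0],
    [0.66, 0, 0, -0.04, 0, 0, 0],
    [0.66, 0, 0, 0, 0, 0, 0],
    [0.66, 0, 0, 0, 0, 0, 0],
  ],
)

```text
t: 36.15
position: [503.7, -85.8, 151.7]
ee_rot: [[-0.07, 0.998, 0.0], [0.998, 0.07, 0.001], [0.001, 0.001, -1.0]]
ft_force: [0.6, 0.1, -0.3]
grip_width: 0.661
finger_force: 0.0
```

```bash
python3 - <<'E'
from h import *
st()
pick(412.4,-262.3,93.1,n=12,hi=120)
E
```

```text
t 36.15 [503.7 -85.8 151.7] yaw 4.01 tilt [0.0005 0.0006] grip 0.661 F [ 0.6  0.1 -0.3] q [-0.17  0.27  1.95  0.    0.92 -0.24]
PICK
[[0.75,-0.0141,-0.0086,0.0026,0.0,0.0,-0.13],[0.75,-0.0129,-0.0104,0.0027,0.0,0.0,-0.13],[0.75,-0.0115,-0.012,0.0026,0.0,0.0,-0.13],[0.75,-0.0098,-0.0133,0.0026,0.0,0.0,-0.13],[0.75,-0.008,-0.0146,0.0026,0.0,0.0,-0.13],[0.75,-0.006,-0.0154,0.0027,0.0,0.0,-0.13],[0.75,-0.004,-0.0161,0.0026,0.0,0.0,-0.13],[0.75,-0.0019,-0.0164,0.0026,0.0,0.0,-0.13],[0.75,0.0003,-0.0166,0.0026,0.0,0.0,-0.13],[0.75,0.0024,-0.0164,0.0027,0.0,0.0,-0.13],[0.75,0.0045,-0.0159,0.0026,0.0,0.0,-0.13],[0.75,0.0066,-0.0152,0.0026,0.0,0.0,-0.13]]
[[0.75,0.0,0.0,0.0146,0.0,0.0,0.001],[0.75,0.0,0.0,0.0146,0.0,0.0,0.001],[0.75,0.0,0.0,0.0146,0.0,0.0,0.001],[0.75,0.0,-0.0001,0.0146,0.0,0.0,0.001],[0.75,0.0,0.0,0.0146,0.0,0.0,0.001]]
```

Emit:
servo_tool(
  increments=[
    [0.75, -0.0141, -0.0086, 0.0026, 0, 0, -0.13],
    [0.75, -0.0129, -0.0104, 0.0027, 0, 0, -0.13],
    [0.75, -0.0115, -0.012, 0.0026, 0, 0, -0.13],
    [0.75, -0.0098, -0.0133, 0.0026, 0, 0, -0.13],
    [0.75, -0.008, -0.0146, 0.0026, 0, 0, -0.13],
    [0.75, -0.006, -0.0154, 0.0027, 0, 0, -0.13],
    [0.75, -0.004, -0.0161, 0.0026, 0, 0, -0.13],
    [0.75, -0.0019, -0.0164, 0.0026, 0, 0, -0.13],
    [0.75, 0.0003, -0.0166, 0.0026, 0, 0, -0.13],
    [0.75, 0.0024, -0.0164, 0.0027, 0, 0, -0.13],
    [0.75, 0.0045, -0.0159, 0.0026, 0, 0, -0.13],
    [0.75, 0.0066, -0.0152, 0.0026, 0, 0, -0.13],
    [0.75, 0, 0, 0, 0, 0, 0],
    [0.75, 0, 0, 0.0146, 0, 0, 0],
    [0.75, 0, 0, 0.0146, 0, 0, 0],
    [0.75, 0, 0, 0.0146, 0, 0, 0],
    [0.75, 0, 0, 0.0146, 0, 0, 0],
    [0.75, 0, 0, 0.0146, 0, 0, 0],
    [0.75, 0, 0, 0, 0, 0, 0],
    [0.75, 0, 0, 0, 0, 0, 0],
  ],
)

```text
t: 38.65
position: [412.9, -262.4, 47.5]
ee_rot: [[-0.998, -0.059, 0.001], [-0.059, 0.998, 0.001], [-0.001, 0.0, -1.0]]
ft_force: [-0.1, 0.5, -0.0]
grip_width: 0.747
finger_force: 0.0
```

Emit:
servo_tool(
  increments=[
    [0, 0, 0, 0, 0, 0, 0],
    [0, 0, 0, 0, 0, 0, 0],
    [0, 0, 0, 0, 0, 0, 0],
    [0, 0, 0, 0, 0, 0, 0],
    [0, 0, 0, -0.03, 0, 0, 0],
    [0, 0, 0, -0.03, 0, 0, 0],
    [0, 0, 0, -0.03, 0, 0, 0],
    [0, 0, 0, -0.03, 0, 0, 0],
    [0, 0, 0, 0, 0, 0, 0],
    [0, 0, 0, 0, 0, 0, 0],
  ],
)

```text
t: 39.9
position: [412.1, -262.0, 166.6]
ee_rot: [[-0.998, -0.059, -0.0], [-0.059, 0.998, 0.001], [0.0, 0.001, -1.0]]
ft_force: [-0.6, 0.6, -2.1]
grip_width: 0.528
finger_force: 47.0
```

```bash
python3 - <<'E'
from h import *
st();place('mod_slim2',n=12)
E
```

```text
t 39.9 [ 412.1 -262.   166.6] yaw 93.39 tilt [-0.0002  0.0011] grip 0.528 F [-0.6  0.6 -2.1] q [-0.57  0.22  1.98  0.    0.94 -2.2 ]
PLACE [np.float64(500.3900663418987), np.float64(-34.173547861803954)]
lift 3.3759390668764695
[[0,-0.0085,0.0185,0.0,0.0,0.0,0.13],[0,-0.006,0.0195,0.0,0.0,0.0,0.13],[0,-0.0034,0.02,0.0001,0.0,0.0,0.13],[0,-0.0008,0.0204,0.0,0.0,0.0,0.13],[0,0.0019,0.0203,0.0,0.0,0.0,0.13],[0,0.0044,0.0198,0.0,0.0,0.0,0.13],[0,0.007,0.0191,0.0,0.0,0.0,0.13],[0,0.0095,0.0181,0.0001,0.0,0.0,0.13],[0,0.0117,0.0167,0.0,0.0,0.0,0.13],[0,0.0137,0.015,0.0,0.0,0.0,0.13],[0,0.0156,0.0131,0.0,0.0,0.0,0.13],[0,0.0171,0.011,0.0,0.0,0.0,0.13]]
[[0,0.0,0.0,0.0197,0.0,0.0,0.0],[0,0.0,0.0,0.0196,0.0,0.0,0.0],[0,-0.0001,0.0,0.0197,0.0,0.0,0.0],[0,0.0,0.0,0.0197,0.0,0.0,0.0],[0,0.0,0.0,0.0197,0.0,0.0,0.0],[0,0.0,0.0,0.0196,0.0,0.0,0.0]]
```

Emit:
servo_tool(
  increments=[
    [0, -0.0085, 0.0185, 0, 0, 0, 0.13],
    [0, -0.006, 0.0195, 0, 0, 0, 0.13],
    [0, -0.0034, 0.02, 0, 0, 0, 0.13],
    [0, -0.0008, 0.0204, 0, 0, 0, 0.13],
    [0, 0.0019, 0.0203, 0, 0, 0, 0.13],
    [0, 0.0044, 0.0198, 0, 0, 0, 0.13],
    [0, 0.007, 0.0191, 0, 0, 0, 0.13],
    [0, 0.0095, 0.0181, 0, 0, 0, 0.13],
    [0, 0.0117, 0.0167, 0, 0, 0, 0.13],
    [0, 0.0137, 0.015, 0, 0, 0, 0.13],
    [0, 0.0156, 0.0131, 0, 0, 0, 0.13],
    [0, 0.0171, 0.011, 0, 0, 0, 0.13],
    [0, 0, 0, 0, 0, 0, 0],
    [0, 0, 0, 0.025, 0, 0, 0],
    [0, 0, 0, 0.025, 0, 0, 0],
    [0, 0, 0, 0.025, 0, 0, 0],
    [0, 0, 0, 0, 0, 0, 0],
    [0, 0, 0, 0, 0, 0, 0],
  ],
)

```text
t: 42.15
position: [501.0, -34.8, 92.8]
ee_rot: [[-0.071, 0.997, 0.0], [0.997, 0.071, 0.001], [0.001, 0.0, -1.0]]
ft_force: [-1.4, 0.3, -1.4]
grip_width: 0.527
finger_force: 47.0
```

```bash
python3 - <<'E'
from h import *
st();plan([*slot('mod_slim2'),52],4.1,0,4)
E
```

```text
t 42.15 [501.  -34.8  92.8] yaw 4.06 tilt [0.0003 0.0005] grip 0.527 F [-1.4  0.3 -1.4] q [-0.07  0.35  2.01  0.    0.78 -0.14]
[[0,0.0002,-0.0001,0.0102,0.0,0.0,0.0],[0,0.0001,-0.0002,0.0102,0.0,0.0,0.0],[0,0.0002,-0.0001,0.0102,0.0,0.0,0.0],[0,0.0002,-0.0002,0.0102,0.0,0.0,0.0]]
```

Emit:
servo_tool(
  increments=[
    [0, 0.0002, -0.0001, 0.0102, 0, 0, 0],
    [0, 0.0001, -0.0002, 0.0102, 0, 0, 0],
    [0, 0.0002, -0.0001, 0.0102, 0, 0, 0],
    [0, 0.0002, -0.0002, 0.0102, 0, 0, 0],
    [0, 0, 0, 0, 0, 0, 0],
    [0.66, 0, 0, 0, 0, 0, 0],
    [0.66, 0, 0, 0, 0, 0, 0],
    [0.66, 0, 0, -0.02, 0, 0, 0],
    [0.66, 0, 0, -0.04, 0, 0, 0],
    [0.66, 0, 0, -0.04, 0, 0, 0],
    [0.66, 0, 0, -0.04, 0, 0, 0],
    [0.66, 0, 0, 0, 0, 0, 0],
    [0.66, 0, 0, 0, 0, 0, 0],
  ],
)

```text
t: 43.78
position: [499.9, -33.8, 191.3]
ee_rot: [[-0.07, 0.998, 0.0], [0.998, 0.07, 0.001], [0.001, 0.0, -1.0]]
ft_force: [0.1, -0.7, -0.3]
grip_width: 0.662
finger_force: 0.0
```

```bash
python3 - <<'E'
from h import *
st();plan([590,-330,270],97.6,.75,14)
E
```

```text
t 43.77 [499.9 -33.8 191.3] yaw 4.01 tilt [0.0002 0.0006] grip 0.662 F [ 0.1 -0.7 -0.3] q [-0.07  0.21  1.93  0.    1.   -0.14]
[[0.75,-0.0215,0.0049,-0.0056,0.0,0.0,-0.117],[0.75,-0.022,0.0024,-0.0057,0.0,0.0,-0.117],[0.75,-0.0221,-0.0002,-0.0056,0.0,0.0,-0.117],[0.75,-0.022,-0.0027,-0.0056,0.0,0.0,-0.117],[0.75,-0.0214,-0.0053,-0.0057,0.0,0.0,-0.117],[0.75,-0.0207,-0.0078,-0.0056,0.0,0.0,-0.117],[0.75,-0.0197,-0.0102,-0.0057,0.0,0.0,-0.117],[0.75,-0.0183,-0.0123,-0.0056,0.0,0.0,-0.117],[0.75,-0.0168,-0.0145,-0.0056,0.0,0.0,-0.117],[0.75,-0.0149,-0.0162,-0.0057,0.0,0.0,-0.117],[0.75,-0.013,-0.0179,-0.0056,0.0,0.0,-0.117],[0.75,-0.0108,-0.0193,-0.0056,0.0,0.0,-0.117],[0.75,-0.0084,-0.0205,-0.0057,0.0,0.0,-0.117],[0.75,-0.006,-0.0212,-0.0056,0.0,0.0,-0.117]]
```

Emit:
servo_tool(
  increments=[
    [0.75, -0.0215, 0.0049, -0.0056, 0, 0, -0.117],
    [0.75, -0.022, 0.0024, -0.0057, 0, 0, -0.117],
    [0.75, -0.0221, -0.0002, -0.0056, 0, 0, -0.117],
    [0.75, -0.022, -0.0027, -0.0056, 0, 0, -0.117],
    [0.75, -0.0214, -0.0053, -0.0057, 0, 0, -0.117],
    [0.75, -0.0207, -0.0078, -0.0056, 0, 0, -0.117],
    [0.75, -0.0197, -0.0102, -0.0057, 0, 0, -0.117],
    [0.75, -0.0183, -0.0123, -0.0056, 0, 0, -0.117],
    [0.75, -0.0168, -0.0145, -0.0056, 0, 0, -0.117],
    [0.75, -0.0149, -0.0162, -0.0057, 0, 0, -0.117],
    [0.75, -0.013, -0.0179, -0.0056, 0, 0, -0.117],
    [0.75, -0.0108, -0.0193, -0.0056, 0, 0, -0.117],
    [0.75, -0.0084, -0.0205, -0.0057, 0, 0, -0.117],
    [0.75, -0.006, -0.0212, -0.0056, 0, 0, -0.117],
    [0.75, 0, 0, 0, 0, 0, 0],
    [0.75, 0, 0, 0, 0, 0, 0],
  ],
)

```text
t: 45.78
position: [589.7, -329.2, 268.8]
ee_rot: [[-0.991, -0.135, -0.002], [-0.135, 0.991, 0.002], [0.001, 0.002, -1.0]]
ft_force: [-0.5, 0.2, -0.3]
grip_width: 0.749
finger_force: 0.0
```

```bash
python3 - <<'E'
from h import *
st(); im=save('wrist','w5.png');M=cam('wrist')
r=findmods('wrist',M,[('mod_mid',54,572,-402,1.70)])['mod_mid']
pick(r[0],r[1],r[2],n=8,hi=120)
E
```

```text
t 45.77 [ 589.7 -329.2  268.8] yaw 97.74 tilt [-0.0017  0.0022] grip 0.749 F [-0.5  0.2 -0.3] q [-0.51  0.4   1.47  0.    1.27 -2.22]
mod_mid [249. 170.] [ 572.44 -402.54   97.08    0.97] 0.69
PICK
[[0.75,0.0034,-0.0088,0.0187,0.0,0.0,0.002],[0.75,0.0034,-0.0089,0.0187,0.0,0.0,0.002],[0.75,0.0034,-0.0088,0.0187,0.0,0.0,0.002],[0.75,0.0033,-0.0089,0.0186,0.0,0.0,0.002],[0.75,0.0033,-0.0088,0.0187,0.0,0.0,0.002],[0.75,0.0033,-0.0089,0.0187,0.0,0.0,0.002],[0.75,0.0033,-0.0089,0.0187,0.0,0.0,0.002],[0.75,0.0033,-0.0089,0.0187,0.0,0.0,0.002]]
[[0.75,0.0,0.0,0.0146,0.0,0.0,-0.001],[0.75,0.0,0.0,0.0146,0.0,0.0,-0.001],[0.75,0.0,-0.0001,0.0146,0.0,0.0,-0.001],[0.75,0.0,0.0,0.0146,0.0,0.0,-0.001],[0.75,0.0,0.0,0.0146,0.0,0.0,-0.001]]
```

View pics/w5.png

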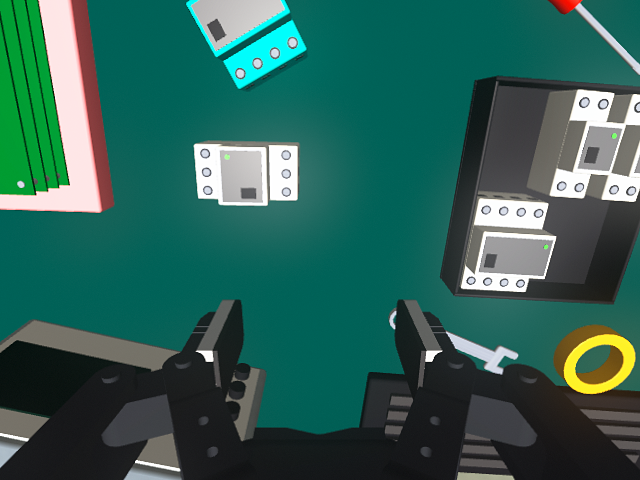

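The mid module at (246,172) has not moved. The wide (507,245) and the slims (590,150 onward) lie flat in the tote.

Emit:
servo_tool(
  increments=[
    [0.75, 0.0034, -0.0088, 0.0187, 0, 0, 0.002],
    [0.75, 0.0034, -0.0089, 0.0187, 0, 0, 0.002],
    [0.75, 0.0034, -0.0088, 0.0187, 0, 0, 0.002],
    [0.75, 0.0033, -0.0089, 0.0186, 0, 0, 0.002],
    [0.75, 0.0033, -0.0088, 0.0187, 0, 0, 0.002],
    [0.75, 0.0033, -0.0089, 0.0187, 0, 0, 0.002],
    [0.75, 0.0033, -0.0089, 0.0187, 0, 0, 0],
    [0.75, 0.0033, -0.0089, 0.0187, 0, 0, 0],
    [0.75, 0, 0, 0, 0, 0, 0],
    [0.75, 0, 0, 0.0146, 0, 0, 0],
    [0.75, 0, 0, 0.0146, 0, 0, 0],
    [0.75, 0, 0, 0.0146, 0, 0, 0],
    [0.75, 0, 0, 0.0146, 0, 0, 0],
    [0.75, 0, 0, 0.0146, 0, 0, 0],
    [0.75, 0, 0, 0, 0, 0, 0],
    [0.75, 0, 0, 0, 0, 0, 0],
  ],
)

```text
t: 47.88
position: [573.5, -403.8, 48.2]
ee_rot: [[-0.992, -0.125, 0.001], [-0.125, 0.992, 0.0], [-0.001, 0.0, -1.0]]
ft_force: [-0.5, -0.9, 0.3]
grip_width: 0.752
finger_force: 0.0
```

Emit:
servo_tool(
  increments=[
    [0, 0, 0, 0, 0, 0, 0],
    [0, 0, 0, 0, 0, 0, 0],
    [0, 0, 0, 0, 0, 0, 0],
    [0, 0, 0, 0, 0, 0, 0],
    [0, 0, 0, -0.03, 0, 0, 0],
    [0, 0, 0, -0.03, 0, 0, 0],
    [0, 0, 0, -0.03, 0, 0, 0],
    [0, 0, 0, -0.03, 0, 0, 0],
    [0, 0, 0, 0, 0, 0, 0],
    [0, 0, 0, 0, 0, 0, 0],
  ],
)

```text
t: 49.12
position: [572.5, -403.2, 166.7]
ee_rot: [[-0.992, -0.125, -0.001], [-0.125, 0.992, 0.002], [0.001, 0.002, -1.0]]
ft_force: [0.2, 0.2, -2.3]
grip_width: 0.527
finger_force: 47.2
```

```bash
python3 - <<'E'
from h import *
st();place('mod_mid',n=13)
E
```

```text
t 49.12 [ 572.5 -403.2  166.7] yaw 97.17 tilt [-0.0008  0.0016] grip 0.527 F [ 0.2  0.2 -2.3] q [-0.62  0.53  1.51  0.    1.1  -2.31]
PLACE [np.float64(508.4692775514922), np.float64(-146.88435633300062)]
lift 3.3390839980577596
[[0,0.0024,0.0202,0.0,0.0,0.0,0.125],[0,0.0049,0.0197,0.0001,0.0,0.0,0.125],[0,0.0074,0.0189,0.0,0.0,0.0,0.125],[0,0.0096,0.0179,0.0,0.0,0.0,0.125],[0,0.0118,0.0166,0.0001,0.0,0.0,0.125],[0,0.0138,0.0149,0.0,0.0,0.0,0.125],[0,0.0155,0.0131,0.0,0.0,0.0,0.125],[0,0.0171,0.0111,0.0001,0.0,0.0,0.125],[0,0.0183,0.0089,0.0,0.0,0.0,0.125],[0,0.0192,0.0065,0.0,0.0,0.0,0.125],[0,0.0199,0.004,0.0001,0.0,0.0,0.125],[0,0.0203,0.0016,0.0,0.0,0.0,0.125],[0,0.0203,-0.001,0.0001,0.0,0.0,0.125]]
[[0,0.0,0.0,0.0197,0.0,0.0,0.0],[0,-0.0001,0.0,0.0196,0.0,0.0,0.0],[0,0.0,0.0,0.0197,0.0,0.0,0.0],[0,0.0,0.0,0.0196,0.0,0.0,0.0],[0,0.0,0.0001,0.0197,0.0,0.0,0.0],[0,-0.0001,0.0,0.0197,0.0,0.0,0.0]]
```

Emit:
servo_tool(
  increments=[
    [0, 0.0024, 0.0202, 0, 0, 0, 0.125],
    [0, 0.0049, 0.0197, 0, 0, 0, 0.125],
    [0, 0.0074, 0.0189, 0, 0, 0, 0.125],
    [0, 0.0096, 0.0179, 0, 0, 0, 0.125],
    [0, 0.0118, 0.0166, 0, 0, 0, 0.125],
    [0, 0.0138, 0.0149, 0, 0, 0, 0.125],
    [0, 0.0155, 0.0131, 0, 0, 0, 0.125],
    [0, 0.0171, 0.0111, 0, 0, 0, 0.125],
    [0, 0.0183, 0.0089, 0, 0, 0, 0.125],
    [0, 0.0192, 0.0065, 0, 0, 0, 0.125],
    [0, 0.0199, 0.004, 0, 0, 0, 0.125],
    [0, 0.0203, 0.0016, 0, 0, 0, 0.125],
    [0, 0.0203, -0.001, 0, 0, 0, 0.125],
    [0, 0, 0, 0, 0, 0, 0],
    [0, 0, 0, 0.025, 0, 0, 0],
    [0, 0, 0, 0.025, 0, 0, 0],
    [0, 0, 0, 0.025, 0, 0, 0],
    [0, 0, 0, 0, 0, 0, 0],
    [0, 0, 0, 0, 0, 0, 0],
  ],
)

```text
t: 51.5
position: [509.5, -147.8, 93.3]
ee_rot: [[-0.072, 0.997, 0.001], [0.997, 0.072, 0.001], [0.0, 0.001, -1.0]]
ft_force: [0.8, -0.5, -1.9]
grip_width: 0.524
finger_force: 47.0
```

```bash
python3 - <<'E'
from h import *
st();plan([*slot('mod_mid'),52],4.1,0,4)
E
```

```text
t 51.5 [ 509.5 -147.8   93.3] yaw 4.11 tilt [0.0006 0.0005] grip 0.524 F [ 0.8 -0.5 -1.9] q [-0.29  0.39  1.95  0.    0.81 -0.36]
[[0,0.0002,-0.0002,0.0103,0.0,0.0,0.0],[0,0.0003,-0.0003,0.0104,0.0,0.0,0.0],[0,0.0002,-0.0002,0.0103,0.0,0.0,0.0],[0,0.0002,-0.0003,0.0103,0.0,0.0,0.0]]
```

Emit:
servo_tool(
  increments=[
    [0, 0.0002, -0.0002, 0.0103, 0, 0, 0],
    [0, 0.0003, -0.0003, 0.0104, 0, 0, 0],
    [0, 0.0002, -0.0002, 0.0103, 0, 0, 0],
    [0, 0.0002, -0.0003, 0.0103, 0, 0, 0],
    [0, 0, 0, 0, 0, 0, 0],
    [0.66, 0, 0, 0, 0, 0, 0],
    [0.66, 0, 0, 0, 0, 0, 0],
    [0.66, 0, 0, -0.02, 0, 0, 0],
    [0.66, 0, 0, -0.04, 0, 0, 0],
    [0.66, 0, 0, -0.04, 0, 0, 0],
    [0.66, 0, 0, -0.04, 0, 0, 0],
    [0.66, 0, 0, -0.04, 0, 0, 0],
    [0.66, 0, 0, 0, 0, 0, 0],
    [0.66, 0, 0, 0, 0, 0, 0],
  ],
)

```text
t: 53.25
position: [507.6, -146.5, 231.2]
ee_rot: [[-0.071, 0.997, 0.0], [0.997, 0.071, 0.001], [0.001, 0.0, -1.0]]
ft_force: [0.1, 0.4, -0.3]
grip_width: 0.66
finger_force: 0.0
```

```bash
python3 - <<'E'
from h import *
st();plan([562.3,209.2,230],118.5,.75,16)
E
```

```text
t 53.25 [ 507.6 -146.5  231.2] yaw 4.07 tilt [0.     0.0007] grip 0.66 F [ 0.1  0.4 -0.3] q [-0.28  0.2   1.84  0.    1.1  -0.36]
[[0.75,0.0219,0.005,0.0001,0.0,0.0,-0.125],[0.75,0.0212,0.0077,0.0001,0.0,0.0,-0.125],[0.75,0.02,0.0102,0.0001,0.0,0.0,-0.125],[0.75,0.0186,0.0127,0.0001,0.0,0.0,-0.125],[0.75,0.0168,0.0149,0.0,0.0,0.0,-0.125],[0.75,0.0149,0.0169,0.0001,0.0,0.0,-0.125],[0.75,0.0126,0.0185,0.0001,0.0,0.0,-0.125],[0.75,0.0103,0.0201,0.0001,0.0,0.0,-0.125],[0.75,0.0076,0.0211,0.0001,0.0,0.0,-0.125],[0.75,0.005,0.022,0.0001,0.0,0.0,-0.125],[0.75,0.0022,0.0223,0.0001,0.0,0.0,-0.125],[0.75,-0.0007,0.0225,0.0001,0.0,0.0,-0.125],[0.75,-0.0034,0.0223,0.0001,0.0,0.0,-0.125],[0.75,-0.0061,0.0216,0.0,0.0,0.0,-0.125],[0.75,-0.0089,0.0207,0.0001,0.0,0.0,-0.125],[0.75,-0.0113,0.0194,0.0001,0.0,0.0,-0.125]]
```

Emit:
servo_tool(
  increments=[
    [0.75, 0.0219, 0.005, 0, 0, 0, -0.125],
    [0.75, 0.0212, 0.0077, 0, 0, 0, -0.125],
    [0.75, 0.02, 0.0102, 0, 0, 0, -0.125],
    [0.75, 0.0186, 0.0127, 0, 0, 0, -0.125],
    [0.75, 0.0168, 0.0149, 0, 0, 0, -0.125],
    [0.75, 0.0149, 0.0169, 0, 0, 0, -0.125],
    [0.75, 0.0126, 0.0185, 0, 0, 0, -0.125],
    [0.75, 0.0103, 0.0201, 0, 0, 0, -0.125],
    [0.75, 0.0076, 0.0211, 0, 0, 0, -0.125],
    [0.75, 0.005, 0.022, 0, 0, 0, -0.125],
    [0.75, 0.0022, 0.0223, 0, 0, 0, -0.125],
    [0.75, -0.0007, 0.0225, 0, 0, 0, -0.125],
    [0.75, -0.0034, 0.0223, 0, 0, 0, -0.125],
    [0.75, -0.0061, 0.0216, 0, 0, 0, -0.125],
    [0.75, -0.0089, 0.0207, 0, 0, 0, -0.125],
    [0.75, -0.0113, 0.0194, 0, 0, 0, -0.125],
    [0.75, 0, 0, 0, 0, 0, 0],
    [0.75, 0, 0, 0, 0, 0, 0],
  ],
)

```text
t: 55.5
position: [562.1, 208.4, 230.8]
ee_rot: [[-0.878, -0.478, -0.001], [-0.478, 0.878, -0.0], [0.002, 0.0, -1.0]]
ft_force: [-0.7, -0.3, -0.8]
grip_width: 0.751
finger_force: 0.0
```

```bash
python3 - <<'E'
from h import *
st(); im=save('wrist','w6.png');M=cam('wrist')
for q in silhouettes('mod_test','wrist')[:3]:
    print(q['p'],np.round(q['pixel']),q['pixels'].sum(), np.round(fitpose('wrist',q['pixels'],54,562,208,np.radians(118.5),M,60),2) if q['pixels'].sum()>2000 else '')
plan([562.3,209.2,107],118.5,.75,7)
E
```

```text
t 55.5 [562.1 208.4 230.8] yaw 118.55 tilt [-0.0015 -0.0005] grip 0.751 F [-0.7 -0.3 -0.8] q [ 0.35  0.31  1.69  0.    1.14 -1.72]
0.69 [315. 227.] 11066 [563.67 208.53 118.24   0.98]
0.44 [323.  27.] 5721 [562.   208.   115.06   0.  ]
[[0.75,-0.0001,0.0001,0.0178,0.0,0.0,0.0],[0.75,0.0,0.0001,0.0177,0.0,0.0,0.0],[0.75,-0.0001,0.0002,0.0178,0.0,0.0,0.0],[0.75,-0.0001,0.0001,0.0178,0.0,0.0,0.0],[0.75,0.0,0.0001,0.0178,0.0,0.0,0.0],[0.75,-0.0001,0.0001,0.0177,0.0,0.0,0.0],[0.75,0.0,0.0002,0.0178,0.0,0.0,0.0]]
```

View pics/w6.png

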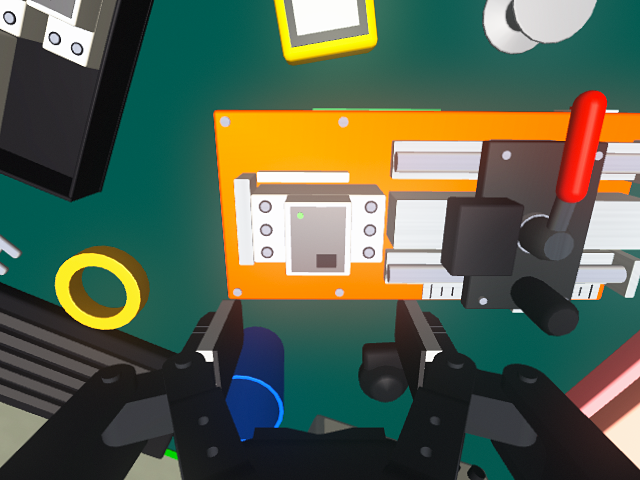

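The module at (315,232) stands free in the nest, clear of the block at (482,235), and the fit puts it at (563.7, 208.5). I descend and grip.

Emit:
servo_tool(
  increments=[
    [0.75, -0.0004, 0.0001, 0.0178, 0, 0, 0],
    [0.75, -0.0004, 0.0001, 0.0178, 0, 0, 0],
    [0.75, -0.0004, 0, 0.0178, 0, 0, 0],
    [0.75, 0, 0, 0.0178, 0, 0, 0],
    [0.75, 0, 0, 0.0178, 0, 0, 0],
    [0.75, 0, 0, 0.0178, 0, 0, 0],
    [0.75, 0, 0, 0.0168, 0, 0, 0],
    [0.75, 0, 0, 0, 0, 0, 0],
    [0.75, 0, 0, 0, 0, 0, 0],
    [0, 0, 0, 0, 0, 0, 0],
    [0, 0, 0, 0, 0, 0, 0],
    [0, 0, 0, 0, 0, 0, 0],
    [0, 0, 0, 0, 0, 0, 0],
    [0, 0, 0, 0, 0, 0, 0],
  ],
)

```text
t: 57.35
position: [564.5, 210.2, 109.4]
ee_rot: [[-0.878, -0.48, 0.002], [-0.48, 0.878, 0.001], [-0.003, -0.0, -1.0]]
ft_force: [-0.4, 0.3, 5.4]
grip_width: 0.529
finger_force: 47.3
```

Emit:
servo_tool(
  increments=[
    [0, 0, 0, -0.01, 0, 0, 0],
    [0, 0, 0, -0.015, 0, 0, 0],
    [0, 0, 0, -0.025, 0, 0, 0],
    [0, 0, 0, -0.03, 0, 0, 0],
    [0, 0, 0, -0.03, 0, 0, 0],
    [0, 0, 0, 0, 0, 0, 0],
    [0, 0, 0, 0, 0, 0, 0],
  ],
)

```text
t: 58.22
position: [563.2, 209.6, 218.0]
ee_rot: [[-0.878, -0.48, -0.0], [-0.48, 0.878, 0.0], [-0.0, 0.0, -1.0]]
ft_force: [-0.5, -0.8, -2.4]
grip_width: 0.527
finger_force: 46.6
```

```bash
python3 - <<'E'
from h import *
st();place('mod_test',n=16,hi=217)
E
```

```text
t 58.23 [563.2 209.6 218. ] yaw 118.66 tilt [-0.0001  0.0004] grip 0.527 F [-0.5 -0.8 -2.4] q [ 0.35  0.33  1.7   0.    1.11 -1.72]
PLACE [np.float64(607.259225004175), np.float64(-28.518202884068444)]
lift -0.9689209530060623
[[0,0.0047,-0.0144,0.0,0.0,0.0,0.125],[0,0.0029,-0.0148,0.0,0.0,0.0,0.125],[0,0.001,-0.0151,0.0,0.0,0.0,0.125],[0,-0.0009,-0.0152,0.0,0.0,0.0,0.125],[0,-0.0027,-0.0149,0.0,0.0,0.0,0.125],[0,-0.0046,-0.0144,0.0,0.0,0.0,0.125],[0,-0.0063,-0.0137,0.0,0.0,0.0,0.125],[0,-0.008,-0.0129,0.0,0.0,0.0,0.125],[0,-0.0096,-0.0117,0.0,0.0,0.0,0.125],[0,-0.0109,-0.0105,-0.0001,0.0,0.0,0.125],[0,-0.0122,-0.009,0.0,0.0,0.0,0.125],[0,-0.0132,-0.0074,0.0,0.0,0.0,0.125],[0,-0.014,-0.0057,0.0,0.0,0.0,0.125],[0,-0.0146,-0.004,0.0,0.0,0.0,0.125],[0,-0.015,-0.0021,0.0,0.0,0.0,0.125],[0,-0.0151,-0.0002,0.0,0.0,0.0,0.125]]
[[0,0.0,0.0,0.0275,0.0,0.0,0.0],[0,0.0,0.0,0.0275,0.0,0.0,0.0],[0,0.0,0.0,0.0275,0.0,0.0,0.0],[0,-0.0001,0.0,0.0275,0.0,0.0,0.0],[0,0.0,0.0,0.0275,0.0,0.0,0.0],[0,0.0,0.0,0.0275,0.0,0.0,0.0]]
```

Emit:
servo_tool(
  increments=[
    [0, 0.0047, -0.0144, 0, 0, 0, 0.125],
    [0, 0.0029, -0.0148, 0, 0, 0, 0.125],
    [0, 0.001, -0.0151, 0, 0, 0, 0.125],
    [0, -0.0009, -0.0152, 0, 0, 0, 0.125],
    [0, -0.0027, -0.0149, 0, 0, 0, 0.125],
    [0, -0.0046, -0.0144, 0, 0, 0, 0.125],
    [0, -0.0063, -0.0137, 0, 0, 0, 0.125],
    [0, -0.008, -0.0129, 0, 0, 0, 0.125],
    [0, -0.0096, -0.0117, 0, 0, 0, 0.125],
    [0, -0.0109, -0.0105, 0, 0, 0, 0.125],
    [0, -0.0122, -0.009, 0, 0, 0, 0.125],
    [0, -0.0132, -0.0074, 0, 0, 0, 0.125],
    [0, -0.014, -0.0057, 0, 0, 0, 0.125],
    [0, -0.0146, -0.004, 0, 0, 0, 0.125],
    [0, -0.015, -0.0021, 0, 0, 0, 0.125],
    [0, -0.0151, -0.0002, 0, 0, 0, 0.125],
    [0, 0, 0, 0, 0, 0, 0],
    [0, 0, 0, 0, 0, 0, 0],
  ],
)

```text
t: 60.48
position: [607.2, -27.9, 217.4]
ee_rot: [[-0.073, 0.997, -0.001], [0.997, 0.073, 0.001], [0.001, -0.001, -1.0]]
ft_force: [-0.4, -0.2, -1.6]
grip_width: 0.526
finger_force: 46.5
```

```bash
python3 - <<'E'
from h import *
st();plan([*slot('mod_test'),53],4.1,0,9)
E
```

```text
t 60.48 [607.2 -27.9 217.4] yaw 4.21 tilt [-0.001  0.001] grip 0.526 F [-0.4 -0.2 -1.6] q [-0.05  0.34  1.68  0.    1.12 -0.12]
[[0,-0.0001,0.0,0.0183,0.0,0.0,0.0],[0,-0.0001,0.0,0.0182,0.0,0.0,0.0],[0,-0.0001,0.0001,0.0183,0.0,0.0,0.0],[0,-0.0001,0.0,0.0183,0.0,0.0,0.0],[0,-0.0001,0.0,0.0182,0.0,0.0,0.0],[0,-0.0001,0.0,0.0183,0.0,0.0,0.0],[0,-0.0001,0.0001,0.0183,0.0,0.0,0.0],[0,0.0,0.0,0.0183,0.0,0.0,0.0],[0,-0.0001,0.0,0.0182,0.0,0.0,0.0]]
```

Emit:
servo_tool(
  increments=[
    [0, -0.0001, 0, 0.02, 0, 0, 0],
    [0, -0.0001, 0, 0.025, 0, 0, 0],
    [0, -0.0001, 0, 0.025, 0, 0, 0],
    [0, -0.0001, 0, 0.025, 0, 0, 0],
    [0, -0.0001, 0, 0.025, 0, 0, 0],
    [0, 0, 0, 0.015, 0, 0, 0],
    [0, 0, 0, 0.01, 0, 0, 0],
    [0, 0, 0, 0.01, 0, 0, 0],
    [0, 0, 0, 0.009, 0, 0, 0],
    [0, 0, 0, 0, 0, 0, 0],
    [0.66, 0, 0, 0, 0, 0, 0],
    [0.66, 0, 0, 0, 0, 0, 0],
    [0.66, 0, 0, -0.02, 0, 0, 0],
    [0.66, 0, 0, -0.04, 0, 0, 0],
    [0.66, 0, 0, -0.04, 0, 0, 0],
    [0.66, 0.02, 0, -0.04, 0, 0, 0],
    [0.66, 0.02, 0, -0.04, 0, 0, 0],
    [0.66, 0.02, 0, -0.04, 0, 0, 0],
    [0.66, 0, 0, 0, 0, 0, 0],
    [0.66, 0, 0, 0, 0, 0, 0],
  ],
)

```text
t: 62.98
position: [603.2, 30.9, 275.0]
ee_rot: [[-0.071, 0.997, 0.001], [0.997, 0.071, 0.0], [0.0, 0.001, -1.0]]
ft_force: [-0.5, 0.2, 0.0]
grip_width: 0.661
finger_force: 0.0
```

```bash
python3 - <<'E'
from h import *
st(); im=save('wrist','w7.png'); t=save('top','t7.png'); s=save('scene','s7.png')
t=t[150:320,170:520,::-1]; 
cv2.imwrite('pics/fin.png',np.vstack([cv2.resize(im[:,:,::-1],(420,315)),cv2.resize(t,(420,204))]))
E
```

```text
t 62.98 [603.2  30.9 275. ] yaw 4.09 tilt [0.0013 0.0004] grip 0.661 F [-0.5  0.2  0. ] q [ 0.05  0.28  1.63  0.    1.23 -0.02]
```

View pics/fin.png

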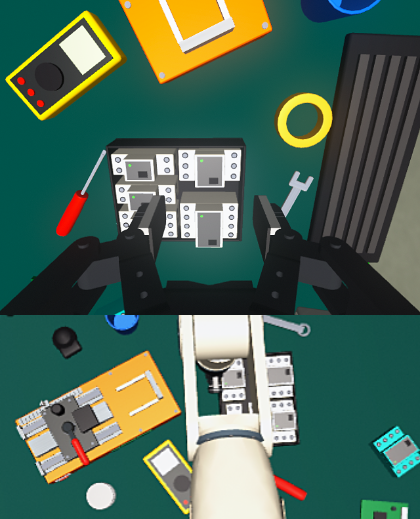

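All five modules lie flat in two rows in the tote, the nest is empty, and the lever is across the rails. As a last check I look for a grey module that the arm might have hidden at the start.

View pics/s7.png

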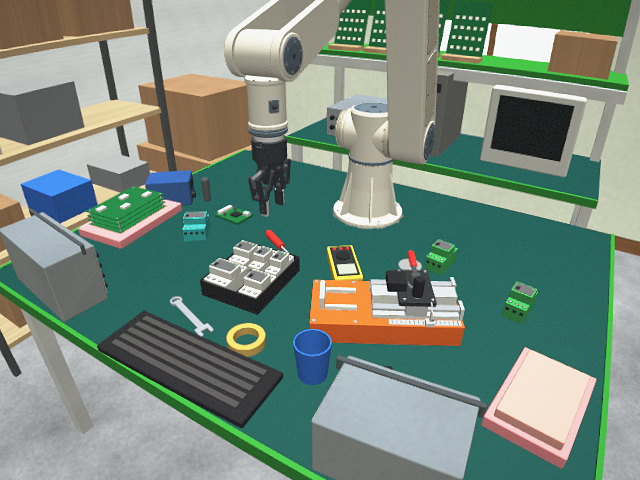

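View pics/t7.png

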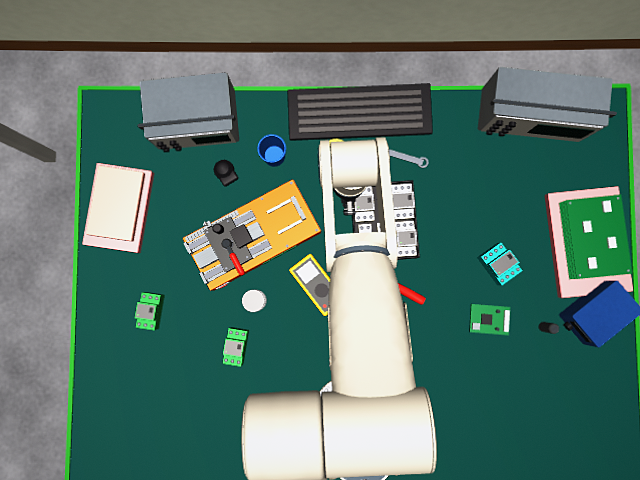

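No grey module is left on the bench, and the five in the tote (scene px about (250,268)) lie flat. The tools are where they were. I hand the job in.

```bash
python3 -c "
from h import *
print(sign_off())"
```

```text
the job is handed in; nothing more can be done
None
```

The job is handed in: the head is locked at the mark (pointer within about 1 mm of the blade), all five grey modules lie flat in the tote with the nose up, and the tools look unmoved in the final pictures; sign-off gave no verdict.

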